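# Cedar shoe tree down from its hook and into the caddy

## Robot

A 6-joint arm with a two-finger parallel gripper is mounted at the origin on the work surface. World frame = base frame: x ahead of the robot, y to its left, z up, the work surface at z = 0. Lengths are in m, angles in rad, forces in N, time in s.
With the tool pointing down it reaches from about 0.35 to 0.975 m from the base axis. Payload 7.1 kg.
Tool frame: the origin (TCP) lies midway between the tips of the shut fingers; the grasp point (between the pads) lies 19 mm behind it (bot.grip_point_offset is the distance from the TCP to the grasp point, in m); z points along the fingers, y is the direction in which the jaws open and shut (so a half turn about z gives the same grasp; the last joint's range is limited). The gripper opens to 88 mm and grips with 3 to 60 N. Pads are 20 mm wide; open, the fingers measure 115 mm over their backs; the gripper's body (75 mm by 178 mm) begins 61 mm behind the grasp point.
Start: joints at [-1.364, 0.423, 1.63, -0, 1.089, -0.019], TCP at [0.14, -0.609, 0.223] pointing down, gripper open.
Joint ranges: [-3, 3], [-0.9, 2.11], [0.09, 2.58], [-1.31, 4.45], [0.11, 2.69], [-2.54, 2.54]. Speed limits (rad/s): [2.39, 2.39, 3.01, 3.14, 3.14, 3.14].

## Interface

Orientations are given as a unit quaternion [w, x, y, z].
In Python, from plant import bot, optics gives the robot as it stands.
- The arm moves only by the tool carry_out, never from a script. Its argument "rows" is a list of rows, each a list of 4 numbers: the shift along the tool's x, y, z in m, then the turn about the tool's z in rad. A call has 1 to 5 rows; each row is the pose to reach, as a shift and turn from the pose commanded when the call began, along the tool's axes at that moment; what a row does not reach only later rows make up. A row lasts 1/8 s, in which the tool goes at most 62.5 mm and 10.7 degrees, less where a joint would pass 70% of its speed; a pose out of reach is approached as far as the arm can. A call with a gripper value outside its range is refused whole. "hand" is the finger opening in m, from 0 to 0.0878, set as the call begins (left out, the last holds). The fingers move at their own pace and stop on an object; "newtons" is the grip in N (left out, the last holds). Time passes only in rows, so rows that repeat a pose let the fingers close. It gives the time, the measured TCP pose, the force and the opening at its end, in the units of the state.
- bot.get_obs(): the state, without advancing time (a new reading comes with each control period).
- optics.capture(name): name is "side" or "top" or "wrist"; returns the picture (384x512x3 uint8, red, green, blue); there is no depth.
- optics.camera_info(name): a dict with "vertical_fov" (degrees; the focal length in pixels is half the picture's height over the tangent of half this angle, whatever the lens; pixels are square), "cx", "cy" (the principal point, pixels), "k1" (the pictures are not rectified: a ray, as slopes to the right and down, at radius r is drawn at 1 + k1 r^2 times it, then the intrinsics apply), "T" (4x4, takes a point from camera to world coordinates). Camera axes: x right, y down, z forward; pixel columns grow to the right and rows downward; lengths in m; the calibration is good to about 2 mm. A picture is of the moment at which its call begins: read the wrist's pose just before it. camera_info takes no time and is no camera call; for the wrist camera it gives the pose at the moment of the call.
- bot.sign_off(): hands the job in, once; it reports no verdict.
The state is a dict: "t": time; "joints": joint angles; "joint_velocities": joint speeds; "joint_efforts": joint torques, N m; "tool_pos": TCP position; "eef_rot": TCP orientation; "contact_force": force on the tool from outside, world axes, zero at the start; "torque": the same for the moment, N m; "width": finger opening in m.
Only numpy, scipy, OpenCV 4.12 (cv2) and the standard library are available. Lean on these libraries where they do the work, as an engineer would, in place of code of your own. Each camera call takes 0.05 s, during which the arm holds its last target. There are 200 camera calls.

## Task

Take the cedar shoe tree down from its hook under the wire hat shelf, without wrenching at the hook, and stand it upright, loop end up, in the empty large bay of the grey caddy that already holds its mate. Lower it gently until it stands on the bottom of the bay before you let go; leave the shoehorn and the brush hanging on their hooks, and do not disturb the mate or anything else on the counter.

Things in the scene. Friction and masses are not known exactly. Their poses are not given: they have to be found in the camera images.
- tree: the cedar shoe tree to fetch, 198 mm long, about 180 g, hanging toe down from one of three hooks. Origin: centre of the toe's underside; z up to the loop, x (thickness) away from the robot, y across. Along z: toe nose 0-12 mm (26 x 46 mm in x, y), toe block 12-50 (36 x 60), two rods to 64, heel block 64-104 (30 x 36), neck (16 mm round) to 124, wire loop above
- tree_heel (a point): centre of its heel block, 84 mm above its origin; from z = 64 to 104 mm, 36 mm wide in y, 30 mm thick in x. Gripped by the fingers' front halves, tool tilted 35 to 45 degrees and coming from the robot's side, the gripper clears hook and shelf
- tree_loop (a point): centre of the top bar of its steel wire loop, 195 mm above its origin; wire 5 mm thick, loop 27 mm wide outside, in the y-z plane, 74 mm tall above the heel
- rack: fixed steel rack, turned up to 9 degrees. Origin on the counter below the middle hook; x away from the robot, y along the hooks, z up. Wire hat shelf (8 mm rods) at z = 440 mm over x -40 to +55, y -190 to +190 mm. Posts 18 mm thick at x = +55, y = +-190, on feet 8 mm high from x = -40 to +110. Hook rail at x = +45, z = 347. Nothing else below
- rack_hook1 (a point): lowest point (rod centre) of the middle hook, at x = 0, y = 0, z = 335 mm of the rack; the others are at y = +120 and -120 mm. 7 mm rod, from the rail down to here, then up towards the robot to its tip at x = -12, z = 347 mm: a loop must rise some 16 mm to come off over the tip
- caddy: fixed grey plastic caddy, 52 mm (x) by 204 mm (y), 78 mm high, walls 4 mm, floor 30 mm thick, open on top; turned by up to 12 degrees. Origin: centre of its underside. Two large bays, inside 44 (x) by 68 mm (y), 48 mm deep, centred at y = +64 mm (with the mate in it) and y = -64 mm (empty), and a small bay between with a tin.
- caddy_bay (a point): centre of the floor of the empty large bay (y = -64 mm, 30 mm above the counter), the rim 48 mm above it; axes as the caddy's
- mate: the other shoe tree of the pair, the same in shape and size, standing in the caddy's other large bay; stays there
- tin: low aluminium tin, 41 mm across, 44 mm high, in the caddy's middle bay; origin at its underside; leave alone
- horn: aluminium shoehorn, 185 mm long, 40 mm wide, hanging by a like loop from another hook; origin at its lower end; leave it hanging
- horn_loop (a point): top bar of the shoehorn's loop
- brush: wooden boot brush, 160 mm long, 46 mm wide, hanging by a like loop from another hook; origin at its lower end; leave it hanging
- brush_loop (a point): top bar of the brush's loop
- bowl: tan ceramic bowl of coins, 112 mm across, 48 mm high; origin at its underside; leave alone
- jar: amber jar, 52 mm across, 62 mm high; origin at its underside; leave alone
Mind the look-alikes: they are no part of the job. There is more than one size of the caddy; the one meant has the size given above.

How it is judged:
By the outcome, as a careful person would: the job done as asked, in the order asked, and still so for the second after the job is handed in, with the robot touching nothing.
It also fails if it takes over 54 s, if anything falls off the work surface, if the arm or the gripper's body presses on something with over 40 N, if the wrist force passes 120 N, or if a joint passes its speed limit or range.

## Working session

There is one attempt and no reset: what is moved stays moved. The work goes in short steps, Python scripts to look and compute and a tool call to move; the robot and the scene stay as the last step left them, time stands still between calls to the robot, and variables do not carry over. Pictures are saved under pics/ and viewed, about 8 in all and at most 12, crops included, and the job is handed in when it is done.

Besides the shell and the picture viewer there is one more tool, called after "Call:" by a JSON object that holds its "api" and its "payload", one argument or row to a line. carry_out: Moves the arm, as the interface text tells. Its arguments: {"type":"object","properties":{"rows":{"type":"array"},"hand":{"type":"number"},"newtons":{"type":"number"}},"required":["rows"]}

```bash
ls; mkdir -p pics; cat > h.py <<'E'
import numpy as np, cv2
from plant import bot, optics
def snap(n,f):
    im=optics.capture(n); cv2.imwrite('pics/'+f,im[:,:,::-1]); return im
def K(c):
    f=192/np.tan(np.radians(c['vertical_fov'])/2); return f
def ray(c,u,v):
    f=K(c); p=np.array([[[u,v]]],float)
    k=cv2.undistortPoints(p,np.array([[f,0,c['cx']],[0,f,c['cy']],[0,0,1.]]),np.array([c['k1'],0,0,0.]))[0,0]
    T=np.array(c['T']); d=T[:3,:3]@np.array([k[0],k[1],1]); return T[:3,3],d/np.linalg.norm(d)
def onz(c,u,v,z):
    o,d=ray(c,u,v); return o+d*(z-o[2])/d[2]
def proj(c,P):
    T=np.array(c['T']);q=T[:3,:3].T@(np.asarray(P)-T[:3,3]);a=q[:2]/q[2];f=K(c)
    return a*(1+c['k1']*(a@a))*f+[c['cx'],c['cy']]
def tri(rs):
    A=0;b=0
    for o,d in rs:
        M=np.eye(3)-np.outer(d,d);A=A+M;b=b+M@o
    p=np.linalg.solve(A,b);return p,[np.linalg.norm((np.eye(3)-np.outer(d,d))@(p-o)) for o,d in rs]
E
python3 - <<'E'
from h import *
print(bot.get_obs())
a=[snap(n,n+'0.png') for n in ('side','top')]
for n in('side','top','wrist'): print(n,optics.camera_info(n))
for n,i in zip(('side','top'),a): cv2.imwrite('pics/%s0b.png'%n,cv2.resize(i[:,:,::-1],(800,600),interpolation=cv2.INTER_CUBIC))
E
```

```text
pics
{'t': 0.0, 'joints': array([-1.36399486e+00,  4.23844341e-01,  1.63070747e+00, -1.75942197e-05,
        1.08859587e+00, -1.90271677e-02]), 'joint_velocities': array([ 0.00023227,  0.00159671,  0.00032634, -0.00113513, -0.00134425,
       -0.00129371]), 'joint_efforts': array([ 3.47924888e-04, -5.44622397e+01, -2.73664606e+01,  6.44363277e-02,
        2.27534131e-02, -1.25709803e-04]), 'tool_pos': array([ 0.13983317, -0.60857243,  0.22189265]), 'eef_rot': array([-7.73358646e-04,  9.93631188e-01,  1.12678562e-01, -8.06478621e-05]), 'contact_force': array([-0.65255882, -0.62993209, -0.11015357]), 'torque': array([ 0.00784915, -0.02610944,  0.00895407]), 'width': 0.08745126243978227}
side {'vertical_fov': 49.15704283864054, 'cx': 250.60125729439142, 'cy': 190.05324029622386, 'k1': 0.025440895089434395, 'T': array([[-0.84215356, -0.29886851,  0.44883738,  0.0363308 ],
       [-0.53920845,  0.45805115, -0.70671309,  0.70798483],
       [ 0.00562381, -0.83717785, -0.54690183,  0.75359775],
       [ 0.        ,  0.        ,  0.        ,  1.        ]])}
top {'vertical_fov': 49.142989647681546, 'cx': 256.30494679280145, 'cy': 187.96859350434192, 'k1': -0.009115900519042328, 'T': array([[ 0.01204266, -0.99339963,  0.11407078,  0.34941586],
       [-0.99981828, -0.01364866, -0.01330846, -0.00848925],
       [ 0.01477753, -0.11388978, -0.99338348,  1.20664818],
       [ 0.        ,  0.        ,  0.        ,  1.        ]])}
wrist {'vertical_fov': 71.6041025326772, 'cx': 260.3880248379138, 'cy': 188.65571317985183, 'k1': -0.059998484732114006, 'T': array([[ 0.22407747, -0.94284024, -0.24666085,  0.20615481],
       [-0.97456792, -0.21745148, -0.05415006, -0.59428872],
       [-0.00258191,  0.25252156, -0.96758782,  0.38438815],
       [ 0.        ,  0.        ,  0.        ,  1.        ]])}
```

View pics/side0b.png

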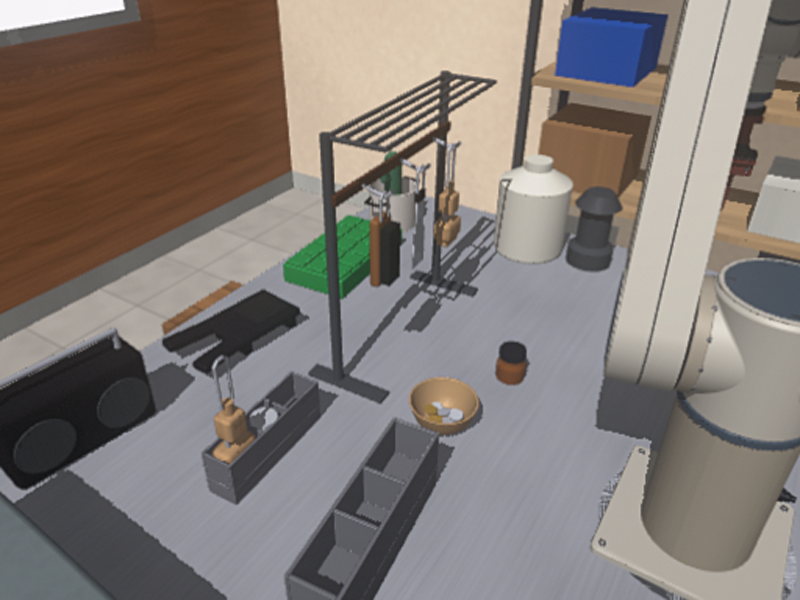

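View pics/top0b.png

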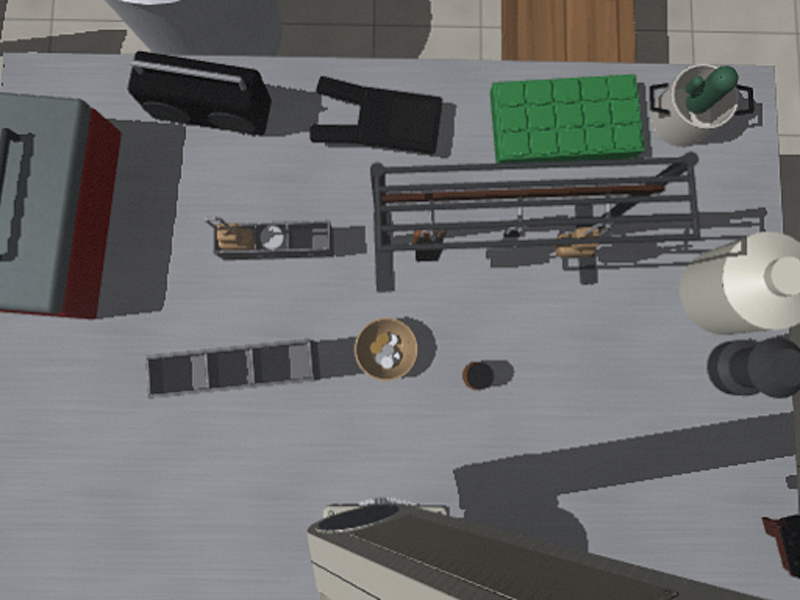

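Side view (800-px scale): the tree hangs on the far hook, right side at (447,205). The horn is in the middle at (418,210) and the brush at (385,245). The caddy with the mate is at (262,435), its empty bay at (295,395). The bigger caddy at (365,510) is a decoy. I'll enlarge both views.

```bash
python3 - <<'E'
from h import *
s=cv2.imread('pics/side0.png');t=cv2.imread('pics/top0.png')
def c(i,x,y,w,h,k): return cv2.resize(i[y:y+h,x:x+w],(w*k,h*k),interpolation=cv2.INTER_NEAREST)
M=np.zeros((600,800,3),np.uint8)
def put(i,x,y): M[y:y+i.shape[0],x:x+i.shape[1]]=i
put(c(s,262,82,50,75,8),0,0)      # side tree
put(c(s,125,220,85,105,4),400,0) 
put(c(t,130,130,90,40,4),400,420)
cv2.imwrite('pics/m1.png',M)
cs,ct=optics.camera_info('side'),optics.camera_info('top')
for n,u,v in(('postL',378,171),('postR',691,160),('cornL',381,250),('cornR',695,236)): print(n,onz(ct,u/1.5625,v/1.5625,.44).round(4))
for n,i,x,y,w,h in(('side',s,268,100,35,60),('top',t,350,140,40,30)):
  hsv=cv2.cvtColor(i,cv2.COLOR_BGR2HSV); m=cv2.inRange(hsv,(8,90,60),(25,255,255)); m2=np.zeros_like(m); m2[y:y+h,x:x+w]=m[y:y+h,x:x+w]
  ys,xs=np.nonzero(m2); print(n,len(xs),xs.min(),xs.max(),ys.min(),ys.max(),xs.mean(),ys.mean())
  if n=='side':
    for r in range(ys.min(),ys.max()+1): q=xs[ys==r]; print(r,q.min() if len(q) else '',q.max() if len(q) else '',end='; ')
E
```

```text
postL [0.5855 0.01   0.44  ]
postR [ 0.6058 -0.3699  0.44  ]
cornL [0.4892 0.0049 0.44  ]
cornR [ 0.5119 -0.371   0.44  ]
side 292 278 293 117 156 286.1335616438356 137.40068493150685
117 289 289; 118 288 289; 119 288 288; 120 285 288; 121 285 287; 122 284 287; 123 283 292; 124 282 293; 125 281 292; 126 281 292; 127 281 292; 128 281 292; 129 281 292; 130 281 291; 131 281 292; 132 281 291; 133 281 291; 134 281 291; 135 283 289; 136 286 288; 137 287 287; 138  ; 139 291 293; 140 282 293; 141 282 293; 142 279 293; 143 279 293; 144 278 293; 145 278 291; 146 278 290; 147 278 292; 148 278 291; 149 278 291; 150 282 288; 151 283 290; 152 283 287; 153 283 287; 154 283 287; 155 282 286; 156 282 286; top 188 356 382 145 163 368.5159574468085 155.60638297872342
```

View pics/m1.png

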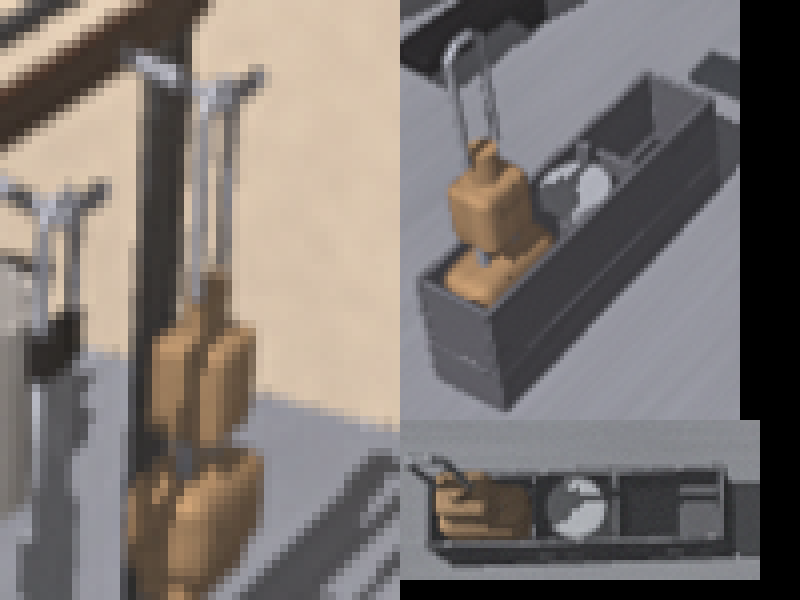

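Montage: the side crop has the loop apex at about (218,95), the heel block at (203,385) and the hook tip at (262,75). Caddy rim corners in the side crop are (420,280), (495,310), (715,98) and (648,75); in the top crop they are (435,470), (437,543), (727,540) and (725,466). Next I triangulate these.

```bash
python3 - <<'E'
from h import *
cs,ct=optics.camera_info('side'),optics.camera_info('top')
S=lambda X,Y,x0,y0,k:(x0+X/k-.5,y0+Y/k-.5)
# caddy rim corners
sc=[S(X-400,Y,125,220,4) for X,Y in((420,280),(495,310),(715,98),(648,75))]
tc=[S(X-400,Y-420,130,130,4) for X,Y in((435,470),(437,543),(727,540),(725,466))]
P=[]
for a,b in zip(sc,tc):
  p,e=tri([ray(cs,*a),ray(ct,*b)]);P.append(p); print('rim',p.round(4),np.round(e,4),'top@.078',onz(ct,*b,.078).round(4),'side@.078',onz(cs,*a,.078).round(4))
P=np.array(P);print('centre',P.mean(0).round(4))
# tree: hook model prediction
yaw=.056;R=np.array([[np.cos(yaw),-np.sin(yaw),0],[np.sin(yaw),np.cos(yaw),0],[0,0,1]]);O=np.array([.5407,-.183,0])
for n,q in(('rodlow',(0,-.12,.335)),('tip',(-.012,-.12,.347)),('loop',(0,-.12,.341)),('heel',(0,-.12,.230)),('neck top',(0,-.12,.27)),('heel bottom',(0,-.12,.21)),('midpost R bottom',(.055,-.19,.2)),('railend',(.045,.19,.347))):
  p=O+R@q; u=proj(cs,p); print(n,p.round(4),'side',u.round(1),'crop',((u+.5-[262,82])*8).round(0),'top',proj(ct,p).round(1))
# heel by side ray cut with hook plane
o,d=ray(cs,*S(203,385,262,82,8)); 
for x in(.54,.5474,.555): print(x,(o+d*(x-o[0])/d[0]).round(4))
print(tri([ray(cs,*S(255,78,262,82,8)),ray(ct,*proj(ct,O+R@(-.012,-.12,.347)))]))
E
```

```text
rim [0.6028 0.3024 0.0716] [0.0005 0.0005] top@.078 [0.6009 0.3003 0.078 ] side@.078 [0.5981 0.3064 0.078 ]
rim [0.5514 0.2979 0.0745] [0.0004 0.0004] top@.078 [0.5504 0.2967 0.078 ] side@.078 [0.5492 0.3001 0.078 ]
rim [0.5569 0.1009 0.0768] [0.0015 0.0015] top@.078 [0.5554 0.1    0.078 ] side@.078 [0.5576 0.1024 0.078 ]
rim [0.6087 0.1037 0.0737] [0.0011 0.0011] top@.078 [0.6067 0.1026 0.078 ] side@.078 [0.6062 0.1078 0.078 ]
centre [0.5799 0.2012 0.0742]
rodlow [ 0.5474 -0.3028  0.335 ] side [290.8  94.9] crop [235. 107.] top [389.7 144.1]
tip [ 0.5354 -0.3035  0.347 ] side [295.1  91.5] crop [268.  80.] top [392.  148.4]
loop [ 0.5474 -0.3028  0.341 ] side [291.   92.9] crop [236.  91.] top [390.6 143.4]
heel [ 0.5474 -0.3028  0.23  ] side [288.7 129.5] crop [218. 384.] top [375.1 153.7]
neck top [ 0.5474 -0.3028  0.27  ] side [289.5 116.7] crop [224. 282.] top [380.3 150.3]
heel bottom [ 0.5474 -0.3028  0.21  ] side [288.4 135.7] crop [215. 433.] top [372.7 155.3]
midpost R bottom [ 0.6062 -0.3696  0.2   ] side [281.8 126.3] crop [162. 358.] top [398. 133.]
railend [0.575  0.0092 0.347 ] side [215.9 128.4] crop [-365.  375.] top [243.1 127.6]
0.54 [ 0.54   -0.2765  0.2417]
0.5474 [ 0.5474 -0.2909  0.2341]
0.555 [ 0.555  -0.3058  0.2264]
(array([ 0.53746685, -0.3023313 ,  0.34751947]), [np.float64(0.0023517518348995957), np.float64(0.002351751834899579)])
```

Call:
{"api": "carry_out", "payload": {
  "rows": [
    [0,0,-0.06,0],
    [0,0,-0.12,0],
    [0,0,-0.18,0],
    [0,0,-0.24,0],
    [0,0,-0.3,0]
  ]
}}

```text
t: 0.72
tool_pos: [0.1398, -0.6087, 0.5243]
eef_rot: [-0.0, 0.994, 0.113, -0.0]
contact_force: [0.1, -0.7, -0.0]
width: 0.0876
```

Call:
{"api": "carry_out", "payload": {
  "rows": [
    [0,0,-0.06,0],
    [0,0,-0.12,0],
    [0,0,-0.18,0],
    [0,0,-0.24,0],
    [0,0,-0.3,0]
  ]
}}

```text
t: 1.35
tool_pos: [0.14, -0.6092, 0.8167]
eef_rot: [0.001, 0.994, 0.113, 0.0]
contact_force: [0.8, -1.5, 0.7]
width: 0.0879
```

Call:
{"api": "carry_out", "payload": {
  "rows": [
    [0,0,-0.06,0],
    [0,0,-0.12,0],
    [0,0,-0.18,0],
    [0,0,-0.24,0],
    [0,0,-0.3,0]
  ]
}}

```text
t: 1.98
tool_pos: [0.1226, -0.5334, 0.9003]
eef_rot: [0.015, 0.994, 0.113, 0.002]
contact_force: [0.4, 0.3, -0.3]
width: 0.0879
```

```bash
python3 - <<'E'
from h import *
o=bot.get_obs();print(o['joints'].round(3),o['tool_pos'].round(4),o['eef_rot'].round(4))
E
```

```text
[-1.367e+00  4.260e-01  8.600e-02  1.000e-03  2.600e+00 -2.100e-02] [ 0.1226 -0.5334  0.9003] [0.0148 0.9935 0.1126 0.0016]
```

Call:
{"api": "carry_out", "payload": {
  "rows": [
    [0,0,0,0],
    [0,0,0.06,0]
  ]
}}

```text
t: 2.22
tool_pos: [0.1241, -0.5409, 0.8674]
eef_rot: [0.018, 0.993, 0.113, 0.002]
contact_force: [0.6, -1.6, 1.1]
width: 0.0879
```

```bash
python3 - <<'E'
from h import *
o=bot.get_obs();print(o['joints'].round(4),sum(o['joints'][[1,2,4]])-np.pi,o['tool_pos'].round(4),o['eef_rot'].round(4))
E
```

```text
[-1.3670e+00  3.2760e-01  3.4410e-01  9.0000e-04  2.4336e+00 -2.1200e-02] -0.0362599709530258 [ 0.1241 -0.5409  0.8674] [0.018  0.9935 0.1126 0.0019]
```

Call:
{"api": "carry_out", "payload": {
  "rows": [
    [0.046,-0.039,0,0],
    [0.092,-0.078,0,0],
    [0.138,-0.117,0,0],
    [0.184,-0.156,0,0],
    [0.23,-0.195,0,0]
  ]
}}

```text
t: 2.85
tool_pos: [0.3055, -0.2968, 0.8603]
eef_rot: [0.014, 0.994, 0.112, 0.002]
contact_force: [1.0, -0.1, 0.2]
width: 0.0876
```

Call:
{"api": "carry_out", "payload": {
  "rows": [
    [0.046,-0.039,0,0],
    [0.092,-0.078,0,0],
    [0.138,-0.117,0,0],
    [0.184,-0.156,0,0],
    [0.23,-0.195,0,0]
  ]
}}

```text
t: 3.48
tool_pos: [0.4863, -0.0548, 0.8552]
eef_rot: [0.013, 0.994, 0.113, 0.002]
contact_force: [0.5, -0.4, -0.1]
width: 0.088
```

```bash
cat >> h.py <<'E'
from scipy.spatial.transform import Rotation as Ro
def st():
    o=bot.get_obs();R=Ro.from_quat(np.roll(o['eef_rot'],-1)).as_matrix()
    print('t',round(o['t'],2),'j',o['joints'].round(3),'p',o['tool_pos'].round(4),'F',o['contact_force'].round(1),'w',round(o['width'],4))
    print('x',R[:,0].round(3),'y',R[:,1].round(3),'z',R[:,2].round(3)); return o,R
E
python3 - <<'E'
from h import *
o,R=st(); print(R.T@(np.array([.56,.024,.85])-o['tool_pos']))
E
```

```text
t 3.48 j [-0.121  0.17   0.592 -0.036  2.369  1.198] p [ 0.4863 -0.0548  0.8552] F [ 0.5 -0.4 -0.1] w 0.088
x [0.975 0.224 0.001] y [ 0.224 -0.974  0.027] z [ 0.007 -0.026 -1.   ]
[ 0.08951106 -0.06039006  0.00366529]
```

Call:
{"api": "carry_out", "payload": {
  "rows": [
    [0.045,-0.027,0,0],
    [0.09,-0.054,0,0],
    [0.136,-0.081,0,0],
    [0.198,-0.073,0,0],
    [0.26,-0.064,0,0]
  ]
}}

```text
t: 4.1
tool_pos: [0.6774, 0.0603, 0.8036]
eef_rot: [0.014, 0.993, 0.114, 0.011]
contact_force: [-0.0, -0.6, 0.3]
width: 0.0879
```

Call:
{"api": "carry_out", "payload": {
  "rows": [
    [0.062,0.008,0,0],
    [0.124,0.017,0,0],
    [0.186,0.025,0,0],
    [0.248,0.033,0,0],
    [0.3,0.04,0,0]
  ]
}}

```text
t: 4.72
tool_pos: [0.7851, 0.069, 0.7151]
eef_rot: [0.014, 0.993, 0.113, 0.033]
contact_force: [0.4, 1.0, -0.3]
width: 0.0876
```

```bash
python3 - <<'E'
from h import *
o,R=st()
E
```

```text
t 4.72 j [ 0.083  0.709  0.087 -0.035  2.278  1.404] p [0.7851 0.069  0.7151] F [ 0.4  1.  -0.3] w 0.0876
x [0.972 0.225 0.063] y [ 0.223 -0.974  0.036] z [ 0.07  -0.021 -0.997]
```

Call:
{"api": "carry_out", "payload": {
  "rows": [
    [2,0.2,-1.6,0],
    [2,0.2,-1.6,0],
    [2,0.2,-1.6,0],
    [2,0.2,-1.6,0],
    [2,0.2,-1.6,0]
  ]
}}

```text
t: 5.35
tool_pos: [0.7946, 0.0803, 0.7181]
eef_rot: [0.015, 0.992, 0.113, 0.054]
contact_force: [-0.1, -0.9, -0.6]
width: 0.0877
```

```bash
python3 - <<'E'
from h import *
o,R=st()
E
```

```text
t 5.35 j [ 0.097  0.706  0.087 -0.036  2.24   1.417] p [0.7946 0.0803 0.7181] F [-0.1 -0.9 -0.6] w 0.0877
x [0.969 0.226 0.103] y [ 0.223 -0.974  0.042] z [ 0.11  -0.017 -0.994]
```

Call:
{"api": "carry_out", "payload": {
  "rows": [
    [2,0.3,-1.4,0],
    [2,0.3,-1.4,0],
    [2,0.3,-1.4,0],
    [2,0.3,-1.4,0],
    [2,0.3,-1.4,0]
  ]
}}

```text
t: 5.98
tool_pos: [0.8117, 0.0793, 0.7152]
eef_rot: [0.015, 0.991, 0.113, 0.074]
contact_force: [0.6, 0.3, 0.1]
width: 0.0876
```

Call:
{"api": "carry_out", "payload": {
  "rows": [
    [2,0.3,-1.3,0],
    [2,0.3,-1.3,0],
    [2,0.3,-1.3,0],
    [2,0.3,-1.3,0],
    [2,0.3,-1.3,0]
  ]
}}

```text
t: 6.6
tool_pos: [0.8263, 0.0791, 0.7162]
eef_rot: [0.016, 0.989, 0.113, 0.096]
contact_force: [-0.3, 0.3, 0.2]
width: 0.088
```

Call:
{"api": "carry_out", "payload": {
  "rows": [
    [2,0.3,-1.2,0],
    [2,0.3,-1.2,0],
    [2,0.3,-1.2,0],
    [2,0.3,-1.2,0],
    [2,0.3,-1.2,0]
  ]
}}

```text
t: 7.22
tool_pos: [0.8398, 0.0791, 0.7193]
eef_rot: [0.017, 0.986, 0.113, 0.118]
contact_force: [0.1, 0.8, -0.0]
width: 0.0879
```

```bash
python3 - <<'E'
from h import *
o,R=st()
E
```

```text
t 7.22 j [ 0.09   0.713  0.087 -0.032  2.103  1.412] p [0.8398 0.0791 0.7193] F [ 0.1  0.8 -0. ] w 0.0879
x [0.946 0.228 0.229] y [ 0.22  -0.974  0.06 ] z [ 0.237 -0.006 -0.972]
```

Call:
{"api": "carry_out", "payload": {
  "rows": [
    [2,0.3,-0.9,0],
    [2,0.3,-0.9,0],
    [2,0.3,-0.9,0],
    [2,0.3,-0.9,0],
    [2,0.3,-0.9,0]
  ]
}}

```text
t: 7.85
tool_pos: [0.8659, 0.0799, 0.7092]
eef_rot: [0.017, 0.983, 0.113, 0.141]
contact_force: [-0.5, -0.6, -0.4]
width: 0.0879
```

Call:
{"api": "carry_out", "payload": {
  "rows": [
    [2,0.3,-0.8,0],
    [2,0.3,-0.8,0],
    [2,0.3,-0.8,0],
    [2,0.3,-0.8,0],
    [2,0.3,-0.8,0]
  ]
}}

```text
t: 8.48
tool_pos: [0.8884, 0.0808, 0.704]
eef_rot: [0.018, 0.98, 0.113, 0.164]
contact_force: [-0.3, 0.0, -0.6]
width: 0.0877
```

Call:
{"api": "carry_out", "payload": {
  "rows": [
    [2,0.3,-0.7,0],
    [2,0.3,-0.7,0],
    [2,0.3,-0.7,0],
    [2,0.3,-0.7,0],
    [2,0.3,-0.7,0]
  ]
}}

```text
t: 9.1
tool_pos: [0.9085, 0.0818, 0.7022]
eef_rot: [0.019, 0.975, 0.113, 0.188]
contact_force: [0.2, -0.5, 0.1]
width: 0.0879
```

Call:
{"api": "carry_out", "payload": {
  "rows": [
    [2,0.3,-0.6,0],
    [2,0.3,-0.6,0],
    [2,0.3,-0.6,0],
    [2,0.3,-0.6,0],
    [2,0.3,-0.6,0]
  ]
}}

```text
t: 9.72
tool_pos: [0.9267, 0.0828, 0.7032]
eef_rot: [0.02, 0.97, 0.113, 0.212]
contact_force: [-0.5, 0.5, 0.8]
width: 0.0877
```

Call:
{"api": "carry_out", "payload": {
  "rows": [
    [2,0.3,-0.5,0],
    [2,0.3,-0.5,0],
    [2,0.3,-0.5,0],
    [2,0.3,-0.5,0],
    [2,0.3,-0.5,0]
  ]
}}

```text
t: 10.35
tool_pos: [0.9435, 0.0839, 0.7066]
eef_rot: [0.021, 0.965, 0.112, 0.237]
contact_force: [0.0, 0.1, 0.2]
width: 0.0875
```

```bash
python3 - <<'E'
from h import *
o,R=st()
E
```

```text
t 10.35 j [ 0.084  0.763  0.087 -0.026  1.812  1.411] p [0.9435 0.0839 0.7066] F [0.  0.1 0.2] w 0.0875
x [0.863 0.227 0.452] y [ 0.207 -0.974  0.093] z [ 0.461  0.014 -0.887]
```

Call:
{"api": "carry_out", "payload": {
  "rows": [
    [2,0.3,-0.35,0],
    [2,0.3,-0.35,0],
    [2,0.3,-0.35,0],
    [2,0.3,-0.35,0],
    [2,0.3,-0.35,0]
  ]
}}

```text
t: 10.98
tool_pos: [0.9631, 0.0851, 0.707]
eef_rot: [0.021, 0.959, 0.112, 0.261]
contact_force: [-0.2, -0.4, 0.1]
width: 0.0881
```

Call:
{"api": "carry_out", "payload": {
  "rows": [
    [2,0.3,-0.25,0],
    [2,0.3,-0.25,0],
    [2,0.3,-0.25,0],
    [2,0.3,-0.25,0],
    [2,0.3,-0.25,0]
  ]
}}

```text
t: 11.6
tool_pos: [0.9807, 0.0864, 0.7101]
eef_rot: [0.022, 0.952, 0.112, 0.286]
contact_force: [-0.9, 1.0, 0.2]
width: 0.0876
```

Call:
{"api": "carry_out", "payload": {
  "rows": [
    [2,0.3,-0.15,0],
    [2,0.3,-0.15,0],
    [2,0.3,-0.15,0],
    [2,0.3,-0.15,0],
    [2,0.3,-0.15,0]
  ]
}}

```text
t: 12.22
tool_pos: [0.997, 0.0876, 0.7151]
eef_rot: [0.023, 0.944, 0.111, 0.31]
contact_force: [0.2, -0.8, -0.2]
width: 0.0882
```

Call:
{"api": "carry_out", "payload": {
  "rows": [
    [2,0.3,-0.1,0],
    [2,0.3,-0.1,0],
    [2,0.3,-0.1,0],
    [2,0.3,-0.1,0],
    [2,0.3,-0.1,0]
  ]
}}

```text
t: 12.85
tool_pos: [1.008, 0.0886, 0.7267]
eef_rot: [0.024, 0.936, 0.11, 0.334]
contact_force: [0.3, 0.4, -0.7]
width: 0.088
```

```bash
python3 - <<'E'
from h import *
o,R=st()
print(np.arccos(-R[2,2])*57.3, R[:,1]@[0,0,1])
# turn so that tool y is horizontal
for t in np.arctan2(-R[2,1],-R[2,0])+np.array([-np.pi,0,np.pi,-np.pi/2,np.pi/2]):
  y=-np.sin(t)*R[:,0]+np.cos(t)*R[:,1]; x=np.cos(t)*R[:,0]+np.sin(t)*R[:,1]; print(t,'x',x.round(3),'y',y.round(3))
E
```

```text
t 12.85 j [ 0.083  0.781  0.087 -0.023  1.59   1.41 ] p [1.008  0.0886 0.7267] F [ 0.3  0.4 -0.7] w 0.088
x [0.752 0.222 0.621] y [ 0.191 -0.975  0.118] z [ 0.631  0.03  -0.775]
39.183703267741656 0.11802967075240814
-6.09525723092905 x [0.774 0.036 0.632] y [ 0.047 -0.999 -0.   ]
-2.953664577339257 x [-0.774 -0.036 -0.632] y [-0.047  0.999 -0.   ]
0.18792807625053598 x [0.774 0.036 0.632] y [ 0.047 -0.999  0.   ]
-4.524460904134154 x [ 0.047 -0.999  0.   ] y [-0.774 -0.036 -0.632]
-1.3828682505443606 x [-0.047  0.999 -0.   ] y [0.774 0.036 0.632]
```

Call:
{"api": "carry_out", "payload": {
  "rows": [
    [-0.05,0.019,-0.025,-0.18],
    [-0.1,0.038,-0.05,-0.36],
    [-0.15,0.057,-0.075,-0.54],
    [-0.2,0.075,-0.1,-0.72],
    [-0.25,0.094,-0.125,-0.9]
  ]
}}

```text
t: 13.48
tool_pos: [0.7708, -0.0545, 0.6821]
eef_rot: [0.161, 0.805, 0.489, 0.295]
contact_force: [-0.0, -0.6, 0.2]
width: 0.0881
```

```bash
cat >> h.py <<'E'
def go(P,R,p):
    return (R.T@(np.array(P)-p)).round(4)
E
python3 - <<'E'
from h import *
o,R=st(); print(go([.36,-.305,.6],R,o['tool_pos']))
E
```

```text
t 13.47 j [-0.131  0.161  1.141  0.122  1.165  0.339] p [ 0.7708 -0.0545  0.6821] F [-0.  -0.6  0.2] w 0.0881
x [0.348 0.882 0.317] y [ 0.693 -0.47   0.547] z [ 0.632  0.03  -0.775]
[-0.3899 -0.2118 -0.2033]
```

Call:
{"api": "carry_out", "payload": {
  "rows": [
    [-0.049,-0.026,-0.025,-0.18],
    [-0.098,-0.053,-0.051,-0.36],
    [-0.146,-0.079,-0.076,-0.54],
    [-0.195,-0.106,-0.102,-0.72],
    [-0.244,-0.132,-0.127,-0.9]
  ]
}}

```text
t: 14.1
tool_pos: [0.5276, -0.202, 0.6334]
eef_rot: [0.268, 0.529, 0.779, 0.201]
contact_force: [0.0, -0.7, 0.9]
width: 0.088
```

```bash
python3 - <<'E'
from h import *
o,R=st(); print(go([.36,-.305,.58],R,o['tool_pos']), np.arctan2(-R[2,1],-R[2,0])-np.pi)
E
```

```text
t 14.1 j [-0.596 -0.174  1.574  0.419  1.196 -1.019] p [ 0.5276 -0.202   0.6334] F [ 0.  -0.7  0.9] w 0.088
x [-0.295  0.933 -0.206] y [0.717 0.359 0.598] z [ 0.631  0.029 -0.775]
[-0.0356 -0.189  -0.0674] -4.381024412669369
```

Call:
{"api": "carry_out", "payload": {
  "rows": [
    [-0.009,-0.047,-0.017,-0.17],
    [-0.018,-0.094,-0.034,-0.34],
    [-0.027,-0.142,-0.05,-0.51],
    [-0.036,-0.189,-0.067,-0.68],
    [-0.036,-0.189,-0.067,-0.85]
  ]
}}

```text
t: 14.72
tool_pos: [0.3597, -0.3052, 0.5786]
eef_rot: [0.325, 0.183, 0.924, 0.079]
contact_force: [0.7, 0.6, 0.2]
width: 0.0879
```

Call:
{"api": "carry_out", "payload": {
  "rows": [
    [0,0,0,-0.17],
    [0,0,0,-0.304],
    [0,0,0,-0.304]
  ]
}}

```text
t: 15.1
tool_pos: [0.3761, -0.2931, 0.5889]
eef_rot: [0.326, 0.053, 0.944, 0.028]
contact_force: [-0.8, -1.1, -0.3]
width: 0.0875
```

```bash
python3 - <<'E'
from h import *
o,R=st(); print(go([.41,-.305,.38],R,o['tool_pos']), np.arctan2(-R[2,1],-R[2,0]))
E
```

```text
t 15.1 j [-1.051 -0.25   1.715  0.591  1.363 -2.54 ] p [ 0.3761 -0.2931  0.5889] F [-0.8 -1.1 -0.3] w 0.0875
x [-0.782  0.118 -0.612] y [0.082 0.993 0.087] z [ 0.618  0.018 -0.786]
[ 0.0999 -0.0273  0.1849] -0.14188720193563395
```

```bash
python3 - <<'E'
from h import *
o,R=st(); print(go([.435,-.305,.40],R,o['tool_pos']))
E
```

```text
t 15.1 j [-1.051 -0.25   1.715  0.591  1.363 -2.54 ] p [ 0.3761 -0.2931  0.5889] F [-0.8 -1.1 -0.3] w 0.0875
x [-0.782  0.118 -0.612] y [0.082 0.993 0.087] z [ 0.618  0.018 -0.786]
[ 0.0682 -0.0235  0.1847]
```

Call:
{"api": "carry_out", "payload": {
  "rows": [
    [0.017,-0.006,0.046,0],
    [0.034,-0.012,0.092,0],
    [0.051,-0.018,0.138,0],
    [0.068,-0.023,0.185,-0.07],
    [0.068,-0.023,0.185,-0.14]
  ]
}}

```text
t: 15.72
tool_pos: [0.4627, -0.2703, 0.4165]
eef_rot: [0.296, 0.016, 0.955, -0.008]
contact_force: [-0.6, -0.1, 0.1]
width: 0.0874
```

```bash
python3 - <<'E'
from h import *
o,R=st(); print(np.arctan2(-R[2,1],-R[2,0]),np.arccos(-R[2,2])*57.3)
c=optics.camera_info('wrist');im=snap('wrist','w1.png');np.save('c1.npy',c)
cv2.imwrite('pics/w1b.png',cv2.resize(im[:,:,::-1],(800,600),interpolation=cv2.INTER_CUBIC))
E
```

```text
t 15.72 j [-0.77  -0.105  1.937  0.5    0.9   -2.541] p [ 0.4627 -0.2703  0.4165] F [-0.6 -0.1  0.1] w 0.0874
x [-0.824  0.026 -0.565] y [ 0.036  0.999 -0.005] z [ 0.565 -0.025 -0.825]
0.009386454456127758 34.4315182825806
```

View pics/w1b.png

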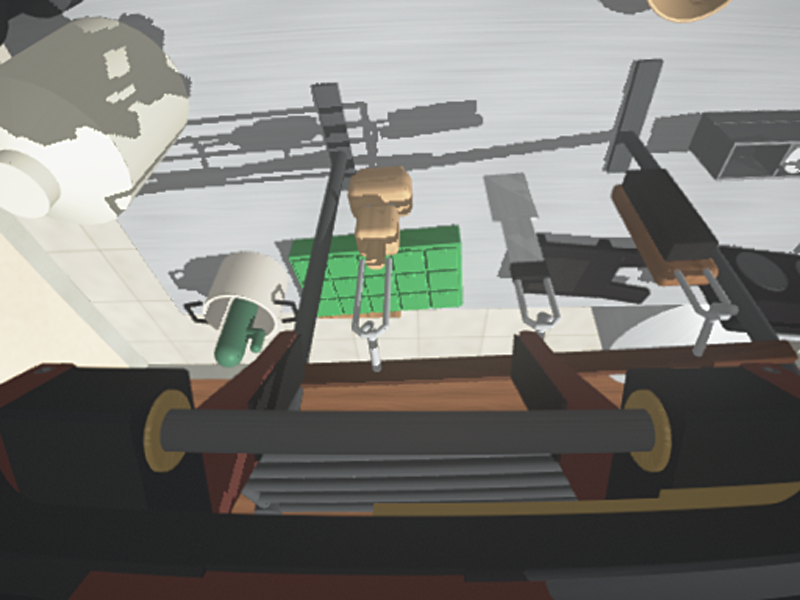

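The wrist view is upside down, camera below the gripper. The tree is at (378,220), its neck top at (376,262) and its loop top at about (369,326) on the hook. The horn is at (530,300) and the brush at (680,230). Joint 6 reached its limit and cut the tilt to 34°, so I'll measure now and then regain tilt and heading with clear joints.

```bash
python3 - <<'E'
from h import *
cw=np.load('c1.npy',allow_pickle=True).item();cs=optics.camera_info('side')
W=lambda u,v:(u/1.5625-.18,v/1.5625-.18); S=lambda X,Y:(262+X/8-.5,82+Y/8-.5)
for n,w,s in(('loop',(369,326),(218,92)),('necktop',(376,262),(212,282))):
  p,e=tri([ray(cw,*W(*w)),ray(cs,*S(*s))]);print(n,p.round(4),np.round(e,4))
for n,w,z in(('loop',(369,326),.341),('neck',(376,262),.27),('toe/topfront',(380,205),.16),('horn loop',(542,320),.341),('brush loop',(716,308),.341)): print(n,onz(cw,*W(*w),z).round(4))
o,R=st(); print(go([.40,-.10,.6],R,o['tool_pos']))
E
```

```text
loop [ 0.5519 -0.3016  0.3372] [0.0031 0.0031]
necktop [ 0.5507 -0.3001  0.2699] [0.0003 0.0003]
loop [ 0.5417 -0.3003  0.341 ]
neck [ 0.5501 -0.3     0.27  ]
toe/topfront [ 0.5754 -0.3042  0.16  ]
horn loop [ 0.5387 -0.1828  0.341 ]
brush loop [ 0.5298 -0.0665  0.341 ]
t 15.78 j [-0.769 -0.107  1.935  0.499  0.9   -2.541] p [ 0.4636 -0.2703  0.4193] F [-0.5 -0.2  0.9] w 0.0878
x [-0.823  0.023 -0.568] y [ 0.034  0.999 -0.009] z [ 0.567 -0.027 -0.823]
[-0.0464  0.1664 -0.1893]
```

Call:
{"api": "carry_out", "payload": {
  "rows": [
    [0,0,-0.05,0],
    [-0.01,0.04,-0.085,0],
    [-0.022,0.082,-0.12,0],
    [-0.034,0.124,-0.155,0],
    [-0.046,0.166,-0.189,0]
  ]
}}

```text
t: 16.4
tool_pos: [0.3984, -0.101, 0.6026]
eef_rot: [0.299, 0.018, 0.954, -0.01]
contact_force: [1.6, 0.1, 0.1]
width: 0.0877
```

```bash
python3 - <<'E'
from h import *
o,R=st(); print(go([.68,.54,.72],R,o['tool_pos']))
E
```

```text
t 16.4 j [-0.442 -0.46   1.791  0.231  1.246 -1.985] p [ 0.3984 -0.101   0.6026] F [1.6 0.1 0.1] w 0.0877
x [-0.82   0.028 -0.571] y [ 0.04   0.999 -0.008] z [ 0.571 -0.03  -0.821]
[-0.2799  0.6509  0.0451]
```

Call:
{"api": "carry_out", "payload": {
  "rows": [
    [-0.024,0.056,0.004,0],
    [-0.048,0.112,0.008,0],
    [-0.072,0.168,0.012,0],
    [-0.096,0.224,0.016,0],
    [-0.12,0.28,0.02,0]
  ]
}}

```text
t: 17.02
tool_pos: [0.5165, 0.1679, 0.6498]
eef_rot: [0.299, 0.017, 0.954, -0.01]
contact_force: [1.0, -0.6, -0.0]
width: 0.0878
```

Call:
{"api": "carry_out", "payload": {
  "rows": [
    [-0.024,0.056,0.004,0],
    [-0.048,0.112,0.008,0],
    [-0.072,0.168,0.012,0],
    [-0.096,0.224,0.016,0],
    [-0.12,0.28,0.02,0]
  ]
}}

```text
t: 17.65
tool_pos: [0.6378, 0.4431, 0.6987]
eef_rot: [0.298, 0.017, 0.954, -0.01]
contact_force: [1.2, 1.0, 0.5]
width: 0.0877
```

```bash
python3 - <<'E'
from h import *
o,R=st(); print((R.T@[.76*.78,.65*.78,.62]).round(2))
E
```

```text
t 17.65 j [ 0.757  0.299  0.903 -0.426  1.5   -0.844] p [0.6378 0.4431 0.6987] F [1.2 1.  0.5] w 0.0877
x [-0.821  0.027 -0.57 ] y [ 0.039  0.999 -0.009] z [ 0.569 -0.029 -0.822]
[-0.83  0.52 -0.19]
```

Call:
{"api": "carry_out", "payload": {
  "rows": [
    [-1.6,1.1,-0.4,0],
    [-1.6,1.1,-0.4,0],
    [-1.6,1.1,-0.4,0],
    [-1.6,1.1,-0.4,0],
    [-1.6,1.1,-0.4,0]
  ]
}}

```text
t: 18.27
tool_pos: [0.7324, 0.5289, 0.7825]
eef_rot: [0.317, 0.013, 0.948, 0.001]
contact_force: [-0.6, -0.7, 0.2]
width: 0.0876
```

Call:
{"api": "carry_out", "payload": {
  "rows": [
    [-1.6,1.1,-0.3,0],
    [-1.6,1.1,-0.3,0],
    [-1.6,1.1,-0.3,0],
    [-1.6,1.1,-0.3,0],
    [-1.6,1.1,-0.3,0]
  ]
}}

```text
t: 18.9
tool_pos: [0.7532, 0.5455, 0.7775]
eef_rot: [0.338, 0.008, 0.941, 0.015]
contact_force: [-0.3, -0.1, -0.1]
width: 0.0878
```

```bash
python3 - <<'E'
from h import *
o,R=st()
E
```

```text
t 18.9 j [ 0.754  0.718  0.088 -0.441  1.76  -1.013] p [0.7532 0.5455 0.7775] F [-0.3 -0.1 -0.1] w 0.0878
x [-0.771  0.025 -0.636] y [0.005 0.999 0.033] z [ 0.636  0.022 -0.771]
```

```bash
python3 - <<'E'
from h import *
o,R=st(); print(go([.38,-.28,.60],R,o['tool_pos']))
# plan with turn .182/row, 17 rows
d=(np.array([.38,-.28,.60])-o['tool_pos'])/17
for k in (0,5,10,15):
  Rk=R@Ro.from_euler('z',.182*k).as_matrix(); print((5*Rk.T@d).round(3), (2*Rk.T@d).round(3))
E
```

```text
t 18.9 j [ 0.754  0.718  0.088 -0.441  1.76  -1.013] p [0.7532 0.5455 0.7775] F [-0.3 -0.1 -0.1] w 0.0878
x [-0.771  0.025 -0.636] y [0.005 0.999 0.033] z [ 0.636  0.022 -0.771]
[ 0.3798 -0.833  -0.1191]
[ 0.112 -0.245 -0.035] [ 0.045 -0.098 -0.014]
[-0.125 -0.239 -0.035] [-0.05  -0.095 -0.014]
[-0.265 -0.048 -0.035] [-0.106 -0.019 -0.014]
[-0.2    0.18  -0.035] [-0.08   0.072 -0.014]
```

Call:
{"api": "carry_out", "payload": {
  "rows": [
    [0.022,-0.049,-0.007,0.182],
    [0.045,-0.098,-0.014,0.364],
    [0.067,-0.147,-0.021,0.546],
    [0.09,-0.196,-0.028,0.728],
    [0.112,-0.245,-0.035,0.91]
  ]
}}

```text
t: 19.52
tool_pos: [0.6417, 0.3007, 0.725]
eef_rot: [0.301, 0.4, 0.852, 0.155]
contact_force: [0.7, 0.4, 0.4]
width: 0.0882
```

Call:
{"api": "carry_out", "payload": {
  "rows": [
    [-0.025,-0.048,-0.007,0.182],
    [-0.05,-0.096,-0.014,0.364],
    [-0.075,-0.143,-0.021,0.546],
    [-0.1,-0.191,-0.028,0.728],
    [-0.125,-0.239,-0.035,0.91]
  ]
}}

```text
t: 20.15
tool_pos: [0.5429, 0.0521, 0.6813]
eef_rot: [0.203, 0.733, 0.59, 0.271]
contact_force: [0.8, -0.6, -0.1]
width: 0.0877
```

Call:
{"api": "carry_out", "payload": {
  "rows": [
    [-0.053,-0.01,-0.007,0.182],
    [-0.106,-0.019,-0.014,0.364],
    [-0.159,-0.029,-0.021,0.546],
    [-0.212,-0.038,-0.028,0.728],
    [-0.265,-0.048,-0.035,0.91]
  ]
}}

```text
t: 20.78
tool_pos: [0.4437, -0.1971, 0.638]
eef_rot: [0.063, 0.918, 0.207, 0.333]
contact_force: [-0.0, -1.1, -0.7]
width: 0.0881
```

```bash
python3 - <<'E'
from h import *
o,R=st();print(np.arctan2(-R[2,1],-R[2,0])-np.pi, np.arctan2(-R[2,1],-R[2,0])+np.pi,go([.40,-.301,.50],R,o['tool_pos']))
E
```

```text
t 20.77 j [-0.729 -0.308  1.665  0.478  1.28   0.378] p [ 0.4437 -0.1971  0.638 ] F [-0.  -1.1 -0.7] w 0.0881
x [0.692 0.423 0.585] y [ 0.338 -0.906  0.255] z [ 0.638  0.022 -0.77 ]
-5.8725092313612395 0.41067607581834675 [-0.155   0.0442  0.0761]
```

Call:
{"api": "carry_out", "payload": {
  "rows": [
    [-0.05,0.014,0.025,0.18],
    [-0.1,0.029,0.05,0.36],
    [-0.155,0.044,0.076,0.36],
    [-0.155,0.044,0.076,0.36]
  ]
}}

```text
t: 21.28
tool_pos: [0.3996, -0.3012, 0.4958]
eef_rot: [0.001, 0.941, 0.04, 0.337]
contact_force: [0.5, -0.0, 0.2]
width: 0.0876
```

```bash
python3 - <<'E'
from h import *
o,R=st();print(np.arctan2(-R[2,1],-R[2,0])+np.array([-np.pi,0,np.pi]),go([.446,-.301,.360],R,o['tool_pos']))
T=np.array(optics.camera_info('wrist')['T']); print('cam rel',(R.T@(T[:3,3]-o['tool_pos'])).round(3))
E
```

```text
t 21.27 j [-1.02  -0.185  1.867  0.645  1.166  0.294] p [ 0.3996 -0.3012  0.4958] F [ 0.5 -0.   0.2] w 0.0876
x [0.77  0.076 0.633] y [ 0.074 -0.997  0.029] z [ 0.633  0.025 -0.774]
[-6.23776815 -3.0961755   0.04541716] [-0.0502 -0.0006  0.1345]
cam rel [ 0.068  0.001 -0.163]
```

Call:
{"api": "carry_out", "payload": {
  "rows": [
    [-0.017,0,0.045,0.045],
    [-0.034,0,0.09,0.045],
    [-0.05,0,0.134,0.045],
    [-0.05,0,0.134,0.045]
  ]
}}

```text
t: 21.78
tool_pos: [0.4488, -0.2994, 0.3636]
eef_rot: [-0.006, 0.941, 0.022, 0.337]
contact_force: [-0.5, -0.4, 0.0]
width: 0.0877
```

```bash
python3 - <<'E'
from h import *
o,R=st();print(np.arctan2(-R[2,1],-R[2,0])+np.pi)
c=optics.camera_info('wrist');im=snap('wrist','w2.png');np.save('c2.npy',c)
cv2.imwrite('pics/w2b.png',cv2.resize(im[:,:,::-1],(800,600),interpolation=cv2.INTER_CUBIC))
E
```

```text
t 21.77 j [-0.914 -0.019  2.02   0.758  0.857  0.181] p [ 0.4488 -0.2994  0.3636] F [-0.5 -0.4  0. ] w 0.0877
x [0.771 0.037 0.635] y [ 0.046 -0.999  0.003] z [ 0.635  0.027 -0.772]
0.004162427609288422
```

View pics/w2b.png

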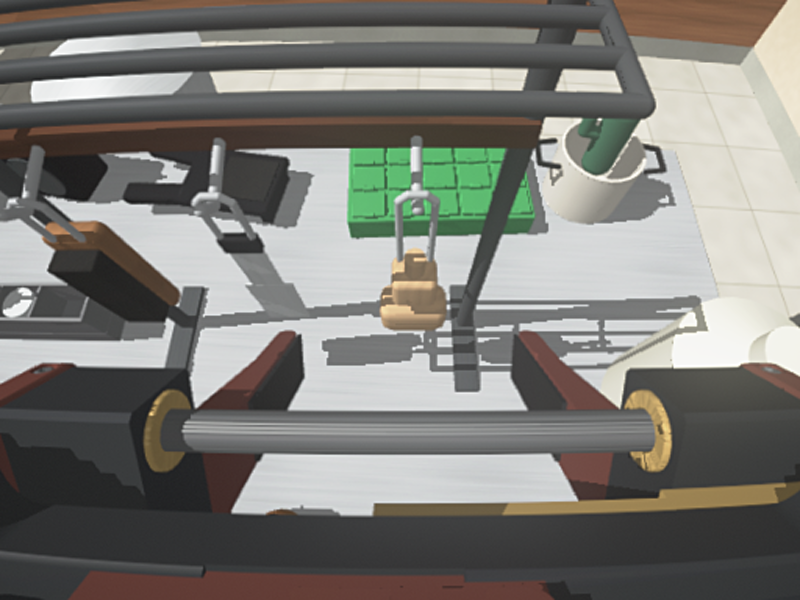

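Wrist view 2: the tree is centred between the open fingers. Its loop top is at (416,197) on the hook, the neck top at (415,255), the heel at (414,290) and the toe at (413,318).

```bash
python3 - <<'E'
from h import *
c1=np.load('c1.npy',allow_pickle=True).item();c2=np.load('c2.npy',allow_pickle=True).item();cs=optics.camera_info('side')
W=lambda u,v:(u/1.5625-.18,v/1.5625-.18); S=lambda X,Y:(262+X/8-.5,82+Y/8-.5)
for n,a,b,s in(('loop',(369,326),(416,197),(218,92)),('neck',(376,262),(415,255),(212,282))):
  p,e=tri([ray(c1,*W(*a)),ray(c2,*W(*b)),ray(cs,*S(*s))]);print(n,p.round(4),np.round(e,4)); p,e=tri([ray(c1,*W(*a)),ray(c2,*W(*b))]);print(n,p.round(4),np.round(e,4))
print(onz(c2,*W(415,255),.27),onz(c2,*W(416,197),.341))
i=cv2.imread('pics/w2.png');h=cv2.cvtColor(i,cv2.COLOR_BGR2HSV);m=cv2.inRange(h,(8,60,80),(25,255,255))
for r in range(158,214,4):
  q=np.nonzero(m[r,230:300])[0]+230
  if len(q): print(r,q.min(),q.max(),(q.min()+q.max())/2)
for H in([.5495,-.3,.23],[.55,-.302,.23]):
  o,R=st();print(go(H,R,o['tool_pos']))
print('proj heel top front corners',[(proj(c2,p)*1.5625).round(0) for p in ([.535,-.282,.25],[.535,-.318,.25],[.531,-.27,.195],[.531,-.33,.195])])
E
```

```text
loop [ 0.5515 -0.301   0.3375] [0.0031 0.0005 0.0031]
loop [ 0.556  -0.3014  0.3309] [0.0011 0.0011]
neck [ 0.5515 -0.3007  0.2695] [0.0008 0.0008 0.0003]
neck [ 0.5549 -0.3009  0.265 ] [0.0002 0.0002]
[ 0.55188714 -0.30117214  0.27      ] [ 0.54866464 -0.30055162  0.341     ]
162 260 270 265.0
166 252 277 264.5
170 251 278 264.5
174 251 278 264.5
178 251 278 264.5
182 250 279 264.5
186 245 283 264.0
190 244 284 264.0
194 244 284 264.0
198 243 284 263.5
202 244 284 264.0
206 245 282 263.5
210 251 277 264.0
t 21.82 j [-0.915 -0.021  2.017  0.757  0.858  0.182] p [ 0.4491 -0.3005  0.3659] F [ 0.4 -0.5  0.7] w 0.0876
x [0.77  0.038 0.637] y [ 0.045 -0.999  0.006] z [ 0.637  0.024 -0.771]
[-0.0093  0.0032  0.1687]
t 21.82 j [-0.915 -0.021  2.017  0.757  0.858  0.182] p [ 0.4491 -0.3005  0.3659] F [ 0.4 -0.5  0.7] w 0.0876
x [0.77  0.038 0.637] y [ 0.045 -0.999  0.006] z [ 0.637  0.024 -0.771]
[-0.009   0.0052  0.169 ]
proj heel top front corners [array([388., 286.]), array([436., 288.]), array([377., 318.]), array([445., 321.])]
```

Call:
{"api": "carry_out", "payload": {
  "rows": [
    [-0.009,0.004,0.05,0],
    [-0.009,0.004,0.1,0],
    [-0.009,0.004,0.14,0],
    [-0.009,0.004,0.165,0],
    [-0.009,0.004,0.175,0]
  ]
}}

```text
t: 22.45
tool_pos: [0.5549, -0.3023, 0.2266]
eef_rot: [-0.004, 0.94, 0.022, 0.34]
contact_force: [-0.8, -0.1, 0.8]
width: 0.0879
```

```bash
python3 - <<'E'
from h import *
o,R=st();print(go([.5505,-.301,.231],R,o['tool_pos']))
c=optics.camera_info('wrist');im=snap('wrist','w3.png');np.save('c3.npy',c)
cv2.imwrite('pics/w3b.png',cv2.resize(im[:,:,::-1],(800,600),interpolation=cv2.INTER_CUBIC))
E
```

```text
t 22.45 j [-0.739  0.302  2.012  1.051  0.541 -0.067] p [ 0.5549 -0.3023  0.2266] F [-0.8 -0.1  0.8] w 0.0879
x [0.768 0.039 0.64 ] y [ 0.044 -0.999  0.008] z [ 0.639  0.022 -0.769]
[-0.0005 -0.0015 -0.0062]
```

View pics/w3b.png

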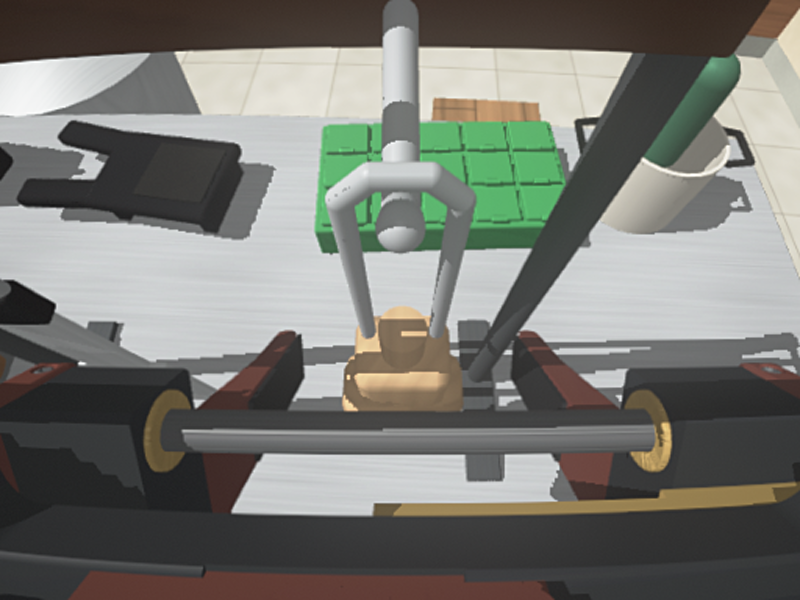

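Wrist view 3: the heel, centred at (402,360), sits between the fingertips at (293,335) and (520,335). The loop is on the hook above it, and the offset is about 2 mm. Closing now.

Call:
{"api": "carry_out", "payload": {
  "rows": [
    [0,-0.0015,0,0],
    [0,-0.0015,0,0],
    [0,-0.0015,0,0],
    [0,-0.0015,0,0]
  ],
  "hand": 0.02,
  "newtons": 25
}}

```text
t: 23.0
tool_pos: [0.5529, -0.3004, 0.2249]
eef_rot: [-0.004, 0.941, 0.021, 0.339]
contact_force: [-0.2, 0.3, -0.1]
width: 0.0515
```

Call:
{"api": "carry_out", "payload": {
  "rows": [
    [0,0,0,0],
    [0,0,0,0]
  ]
}}

```text
t: 23.25
tool_pos: [0.5529, -0.3002, 0.2244]
eef_rot: [-0.004, 0.941, 0.021, 0.338]
contact_force: [-1.2, -0.8, 0.3]
width: 0.0358
```

```bash
python3 - <<'E'
from h import *
o,R=st();print('up 22',(R.T@[0,0,.022]).round(4),'back 10cm',(R.T@[-.1,-.005,0]).round(4))
E
```

```text
t 23.25 j [-0.738  0.302  2.018  1.052  0.538 -0.068] p [ 0.5529 -0.3002  0.2244] F [-1.2 -0.8  0.3] w 0.0358
x [0.77  0.037 0.637] y [ 0.043 -0.999  0.006] z [ 0.637  0.022 -0.771]
up 22 [ 0.014   0.0001 -0.017 ] back 10cm [-0.0772  0.0007 -0.0638]
```

Call:
{"api": "carry_out", "payload": {
  "rows": [
    [0,0,0,0],
    [0.003,0,-0.004,0],
    [0.006,0,-0.0077,0],
    [0.0096,0,-0.0116,0],
    [0.0134,0,-0.0163,0]
  ]
}}

```text
t: 23.88
tool_pos: [0.5529, -0.2999, 0.2459]
eef_rot: [-0.004, 0.941, 0.022, 0.338]
contact_force: [-0.0, -0.3, -1.9]
width: 0.0359
```

```bash
python3 - <<'E'
from h import *
o,R=st()
c=optics.camera_info('wrist');im=snap('wrist','w4.png');np.save('c4.npy',c)
cv2.imwrite('pics/w4b.png',cv2.resize(im[:,:,::-1],(640,480),interpolation=cv2.INTER_CUBIC))
E
```

```text
t 23.88 j [-0.737  0.266  2.003  0.982  0.564  0.014] p [ 0.5529 -0.2999  0.2459] F [-0.  -0.3 -1.9] w 0.0359
x [0.77  0.038 0.637] y [ 0.043 -0.999  0.007] z [ 0.637  0.023 -0.771]
```

View pics/w4b.png

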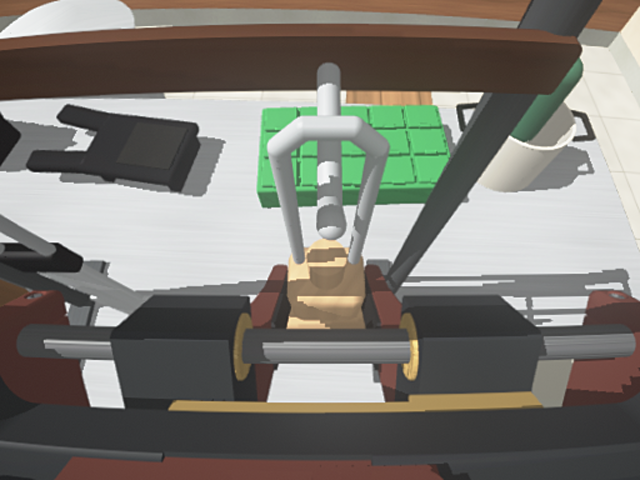

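The loop, with its top bar at (328,125), now clears the hook tip. The force reads -1.9 N, which is the tree's weight. I'll back straight out.

Call:
{"api": "carry_out", "payload": {
  "rows": [
    [-0.008,0,-0.0064,0],
    [-0.016,0,-0.0128,0],
    [-0.027,0,-0.022,0],
    [-0.042,0,-0.035,0],
    [-0.062,0,-0.051,0]
  ]
}}

```text
t: 24.55
tool_pos: [0.4712, -0.3035, 0.2453]
eef_rot: [-0.004, 0.941, 0.022, 0.339]
contact_force: [-1.2, -0.3, -2.9]
width: 0.0358
```

```bash
python3 - <<'E'
from h import *
o,R=st()
print(go([.40,-.29,.33],R,o['tool_pos']))
E
```

```text
t 24.55 j [-0.876  0.187  2.115  1.015  0.634 -0.136] p [ 0.4712 -0.3035  0.2453] F [-1.2 -0.3 -2.9] w 0.0358
x [0.77  0.038 0.637] y [ 0.043 -0.999  0.007] z [ 0.637  0.022 -0.771]
[-0.0004 -0.016  -0.1103]
```

Call:
{"api": "carry_out", "payload": {
  "rows": [
    [-0.003,-0.015,-0.025,0],
    [-0.005,-0.05,-0.041,0],
    [-0.005,-0.095,-0.041,0],
    [-0.005,-0.145,-0.041,0],
    [-0.005,-0.195,-0.041,0]
  ]
}}

```text
t: 25.18
tool_pos: [0.4329, -0.1089, 0.2724]
eef_rot: [-0.004, 0.941, 0.021, 0.339]
contact_force: [1.1, 0.1, -2.7]
width: 0.036
```

Call:
{"api": "carry_out", "payload": {
  "rows": [
    [0,-0.05,0,0],
    [0,-0.1,0,0],
    [0,-0.15,0,0],
    [0,-0.2,0,0],
    [0,-0.24,0,0]
  ]
}}

```text
t: 25.8
tool_pos: [0.422, 0.0297, 0.2632]
eef_rot: [0.0, 0.946, 0.019, 0.322]
contact_force: [-0.2, 0.4, -2.2]
width: 0.0358
```

Call:
{"api": "carry_out", "payload": {
  "rows": [
    [0,-0.03,0,0],
    [0,-0.045,0,0],
    [0,-0.05,0,0],
    [0,-0.05,0,0]
  ]
}}

```text
t: 26.3
tool_pos: [0.4206, 0.0792, 0.2627]
eef_rot: [0.0, 0.946, 0.02, 0.322]
contact_force: [1.0, 0.3, -2.4]
width: 0.0358
```

```bash
python3 - <<'E'
from h import *
o,R=st()
c=optics.camera_info('wrist');im=snap('wrist','w5.png');np.save('c5.npy',c)
cv2.imwrite('pics/w5b.png',cv2.resize(im[:,:,::-1],(800,600),interpolation=cv2.INTER_CUBIC))
E
```

```text
t 26.3 j [ 0.266 -0.161  2.397 -0.523  0.303  2.249] p [0.4206 0.0792 0.2627] F [ 1.   0.3 -2.4] w 0.0358
x [0.791 0.038 0.61 ] y [ 0.037 -0.999  0.013] z [ 0.61   0.012 -0.792]
```

View pics/w5b.png

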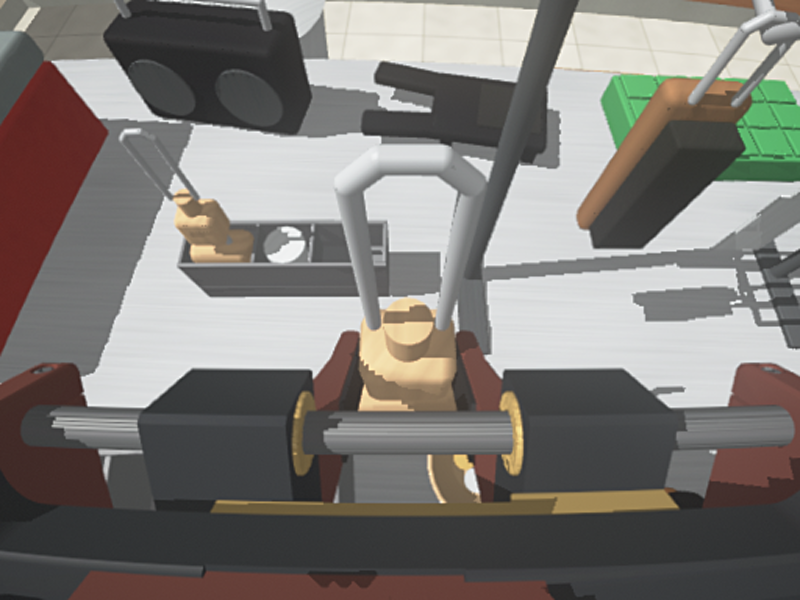

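Wrist view 5: the tree is held upright. Caddy rim corners: front left (179,266), front right (388,263), back right (387,221). The empty bay is at x 313–388; the mate and tin are to its left.

```bash
python3 - <<'E'
from h import *
c=np.load('c5.npy',allow_pickle=True).item();cs=optics.camera_info('side')
W=lambda u,v:(u/1.5625-.18,v/1.5625-.18)
S=lambda X,Y:(125+(X-400)/4-.5,220+Y/4-.5); ct=optics.camera_info('top');T=lambda X,Y:(130+(X-400)/4-.5,130+(Y-420)/4-.5)
for n,w,s,t in(('FL',(179,266),(495,310),(437,543)),('FR',(388,263),(715,98),(727,540)),('BR',(387,221),(648,75),(725,466))):
  print(n,onz(c,*W(*w),.078).round(4)); p,e=tri([ray(c,*W(*w)),ray(cs,*S(*s)),ray(ct,*T(*t))]);print('  ',p.round(4),np.round(e,4))
o,R=st(); print(go([.51,.138,.27],R,o['tool_pos']))
E
```

```text
FL [0.547 0.302 0.078]
   [0.5489 0.2996 0.0779] [0.0031 0.0006 0.0032]
FR [0.5585 0.0999 0.078 ]
   [0.5576 0.1005 0.077 ] [0.0014 0.0013 0.0021]
BR [0.6058 0.1036 0.078 ]
   [0.6086 0.1038 0.0738] [0.0001 0.0011 0.0011]
t 26.35 j [ 0.265 -0.161  2.397 -0.523  0.302  2.248] p [0.4207 0.079  0.2627] F [-0.3 -0.8 -2.1] w 0.036
x [0.791 0.037 0.61 ] y [ 0.037 -0.999  0.013] z [ 0.61   0.012 -0.792]
[ 0.0773 -0.0556  0.0494]
```

```bash
python3 - <<'E'
from h import *
o,R=st(); print(go([.586,.139,.262],R,o['tool_pos']))
E
```

```text
t 26.35 j [ 0.265 -0.161  2.397 -0.523  0.302  2.248] p [0.4207 0.079  0.2627] F [-0.3 -0.8 -2.1] w 0.036
x [0.791 0.037 0.61 ] y [ 0.037 -0.999  0.013] z [ 0.61   0.012 -0.792]
[ 0.1326 -0.0539  0.1021]
```

Call:
{"api": "carry_out", "payload": {
  "rows": [
    [0.02,-0.008,0.015,0],
    [0.05,-0.02,0.038,0],
    [0.085,-0.034,0.065,0],
    [0.115,-0.046,0.088,0],
    [0.133,-0.054,0.102,0]
  ]
}}

```text
t: 26.98
tool_pos: [0.5885, 0.139, 0.2626]
eef_rot: [0.0, 0.946, 0.019, 0.323]
contact_force: [-0.4, 0.4, -1.8]
width: 0.0359
```

Call:
{"api": "carry_out", "payload": {
  "rows": [
    [0,0,0,0]
  ]
}}

```text
t: 27.1
tool_pos: [0.588, 0.1391, 0.2626]
eef_rot: [0.0, 0.946, 0.019, 0.323]
contact_force: [0.0, -0.4, -2.7]
width: 0.0361
```

```bash
python3 - <<'E'
from h import *
o,R=st()
cs,ct=optics.camera_info('side'),optics.camera_info('top')
s=snap('side','s6.png')[:,:,::-1];t=snap('top','t6.png')[:,:,::-1]
def c(i,x,y,w,h,k): return cv2.resize(i[y:y+h,x:x+w],(w*k,h*k),interpolation=cv2.INTER_NEAREST)
M=np.zeros((600,800,3),np.uint8)
M[:600,:400]=c(s,120,180,100,150,4); M[:240,400:]=c(t,130,120,100,60,4)
cv2.imwrite('pics/m6.png',M)
E
```

```text
t 27.1 j [ 0.299  0.157  2.081 -0.577  0.315  2.328] p [0.588  0.1391 0.2626] F [ 0.  -0.4 -2.7] w 0.0361
x [0.791 0.036 0.611] y [ 0.036 -0.999  0.013] z [ 0.611  0.012 -0.792]
```

View pics/m6.png

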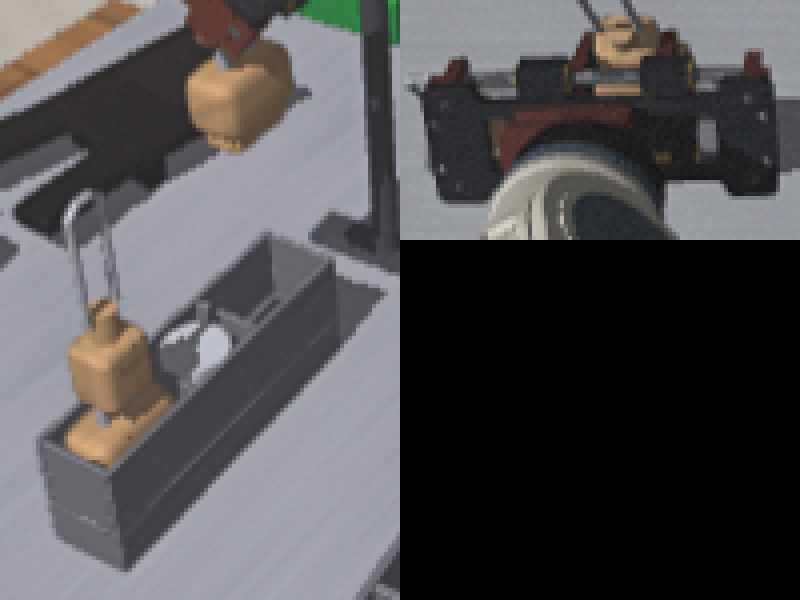

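Side view: the toe block is above the caddy, with left edge x≈187, right edge 293 and nose bottom (235,152) in the crop. The empty bay rim corners are near (268,235) and (333,262). I'll compare these with the projected model.

```bash
python3 - <<'E'
from h import *
cs=optics.camera_info('side'); o,R=st(); p=o['tool_pos']
h=.037; c_,s_=np.cos(h),np.sin(h)
Rg=Ro.from_quat(np.roll([-0.004,.941,.022,.338],-1)).as_matrix(); D=R@Rg.T   # change since grip
off=D@np.array([.5500-.5529,0,.146-.2244]); Rt=D@Ro.from_euler('z',h).as_matrix()
print('lean axis',Rt[:,2].round(3)); O=p+off; print('origin',O.round(4))
def ext(z0,z1,wx,wy,r=.004):
  q=[]
  for z in(z0,z1):
    for a in(-1,1):
      for b in(-1,1): q.append((proj(cs,O+Rt@[a*wx/2,b*wy/2,z])+.5-[120,180])*4)
  q=np.array(q);return q.min(0).round(0),q.max(0).round(0)
print('toe block',ext(.012,.05,.036,.060),'nose',ext(0,.012,.026,.046))
def cc(P): return ((proj(cs,P)+.5-[120,180])*4).round(0)
C=np.array([.5806,.203,0]);Rc=Ro.from_euler('z',.04).as_matrix()
for q in((-.026,-.102,.078),(.026,-.102,.078),(-.026,.102,.078),(.026,.102,.078),(-.026,.102,0)): print('caddy',q,cc(C+Rc@q))
e=1e-2
for d in np.eye(3)*.01: print('per cm',(proj(cs,O+d)-proj(cs,O))*4)
E
```

```text
t 27.2 j [ 0.3    0.155  2.084 -0.578  0.315  2.329] p [0.586  0.1386 0.2621] F [-0.3 -0.8 -1.6] w 0.0361
x [0.792 0.037 0.609] y [ 0.036 -0.999  0.013] z [ 0.61   0.011 -0.793]
lean axis [0.034 0.007 0.999]
origin [0.5804 0.1381 0.1839]
toe block (array([183.,  29.]), array([309., 155.])) nose (array([208.,  92.]), array([297., 163.]))
caddy (-0.026, -0.102, 0.078) [336. 255.]
caddy (0.026, -0.102, 0.078) [268. 228.]
caddy (-0.026, 0.102, 0.078) [108. 474.]
caddy (0.026, 0.102, 0.078) [ 35. 436.]
caddy (-0.026, 0.102, 0) [126. 573.]
per cm [-13.45115532  -5.64515571]
per cm [-11.54961881   8.79072608]
per cm [ -1.4470934  -14.22468276]
```

```bash
python3 - <<'E'
from h import *
cs=optics.camera_info('side')
C=np.array([.5806,.203,0])
for yaw in(.03,.05):
  Rc=Ro.from_euler('z',yaw).as_matrix();O=C+Rc@[0,.064,.03]
  q=np.array([(proj(cs,O+Rc@[a*.015,b*.018,z])+.5-[120,180])*4 for z in(.064,.104) for a in(-1,1) for b in(-1,1)])
  print('mate heel',q.min(0).round(0),q.max(0).round(0),'loop',((proj(cs,O+Rc@[0,0,.195])+.5-[120,180])*4).round(0),'necktop',((proj(cs,O+Rc@[0,0,.124])+.5-[120,180])*4).round(0))
# held tree in the wrist frame (w5)
c=np.load('c5.npy',allow_pickle=True).item()
R=Ro.from_quat(np.roll([0.,.946,.02,.322],-1)).as_matrix();p=np.array([.4206,.0791,.2627])
Rg=Ro.from_quat(np.roll([-0.004,.941,.022,.338],-1)).as_matrix();D=R@Rg.T;Rt=D@Ro.from_euler('z',.037).as_matrix()
for dx in(-.006,-.003,0):
  O=p+D@np.array([dx,0,.146-.2244])
  print(dx,'loop',(proj(c,O+Rt@[0,0,.195])*1.5625).round(0),'neck',(proj(c,O+Rt@[0,0,.124])*1.5625).round(0),'heel front top corners',[(proj(c,O+Rt@[-.015,b,.104])*1.5625).round(0) for b in(-.018,.018)])
E
```

```text
mate heel [ 60. 304.] [159. 419.] loop [ 82. 199.] necktop [101. 305.]
mate heel [ 62. 305.] [160. 420.] loop [ 84. 199.] necktop [103. 306.]
-0.006 loop [407. 178.] neck [406. 330.] heel front top corners [array([457., 392.]), array([353., 391.])]
-0.003 loop [408. 164.] neck [406. 321.] heel front top corners [array([457., 383.]), array([354., 382.])]
0 loop [409. 150.] neck [406. 313.] heel front top corners [array([457., 375.]), array([354., 374.])]
```

```bash
python3 - <<'E'
from h import *
o,R=st(); print(go([.5842,.1396,.166],R,o['tool_pos']), 'down 1cm',(R.T@[0,0,-.01]).round(4))
E
```

```text
t 27.2 j [ 0.3    0.155  2.084 -0.578  0.315  2.329] p [0.586  0.1386 0.2621] F [-0.3 -0.8 -1.6] w 0.0361
x [0.792 0.037 0.609] y [ 0.036 -0.999  0.013] z [ 0.61   0.011 -0.793]
[-0.06   -0.0023  0.0751] down 1cm [-0.0061 -0.0001  0.0079]
```

Call:
{"api": "carry_out", "payload": {
  "rows": [
    [-0.012,-0.001,0.015,0],
    [-0.025,-0.0015,0.031,0],
    [-0.038,-0.002,0.047,0],
    [-0.05,-0.0023,0.063,0],
    [-0.06,-0.0023,0.075,0]
  ]
}}

```text
t: 27.82
tool_pos: [0.593, 0.1323, 0.1839]
eef_rot: [-0.01, 0.952, 0.025, 0.306]
contact_force: [-0.3, 0.4, -2.2]
width: 0.0357
```

Call:
{"api": "carry_out", "payload": {
  "rows": [
    [0,0,0,0]
  ]
}}

```text
t: 27.95
tool_pos: [0.5927, 0.1322, 0.1836]
eef_rot: [-0.009, 0.952, 0.025, 0.305]
contact_force: [-0.4, 0.3, -1.7]
width: 0.036
```

```bash
python3 - <<'E'
from h import *
o,R=st()
s=snap('side','s7.png')[:,:,::-1];w=snap('wrist','w7.png')[:,:,::-1];np.save('c7.npy',optics.camera_info('wrist'))
M=np.zeros((600,800,3),np.uint8)
M[:600,:400]=cv2.resize(s[200:320,130:210],(400,600),interpolation=cv2.INTER_NEAREST); M[:500,400:]=cv2.resize(w[60:310,160:360],(400,500),interpolation=cv2.INTER_CUBIC)
cv2.imwrite('pics/m7.png',M)
E
```

```text
t 27.95 j [ 0.26   0.302  2.116 -0.806  0.163  2.541] p [0.5927 0.1322 0.1836] F [-0.4  0.3 -1.7] w 0.036
x [0.813 0.041 0.581] y [ 0.053 -0.999 -0.003] z [ 0.58   0.033 -0.814]
```

View pics/m7.png

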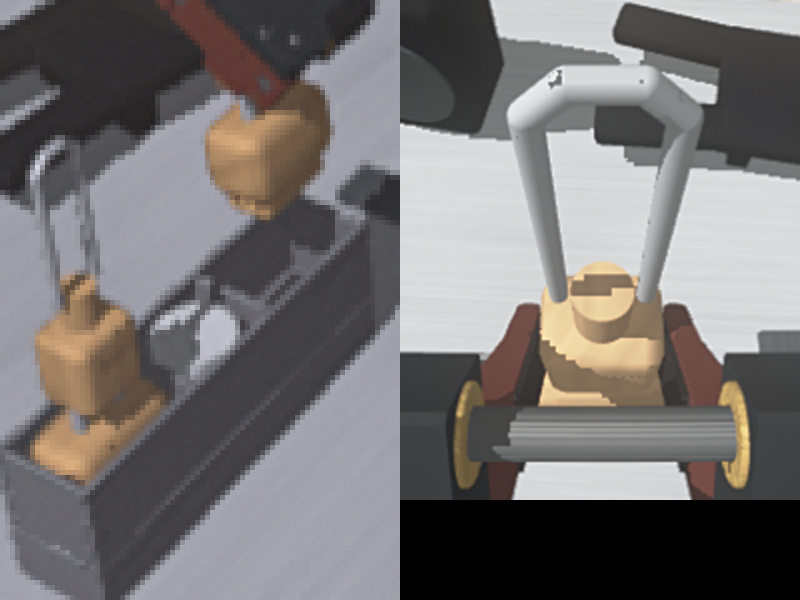

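```bash
cat > k.py <<'E'
import numpy as np
from scipy.optimize import least_squares
from scipy.spatial.transform import Rotation as Ro
D=[([-1.36399,.42384,1.63071,0,1.0886,-.01903],[.13983,-.60857,.22189]),([-.121,.17,.592,-.036,2.369,1.198],[.4863,-.0548,.8552]),([.083,.709,.087,-.035,2.278,1.404],[.7851,.069,.7151]),
([.084,.763,.087,-.026,1.812,1.411],[.9435,.0839,.7066]),([-.739,.302,2.012,1.051,.541,-.067],[.5549,-.3023,.2266]),([-.876,.187,2.115,1.015,.634,-.136],[.4712,-.3035,.2453]),
([.266,-.161,2.397,-.523,.303,2.249],[.4206,.0792,.2627]),([.3,.155,2.084,-.578,.315,2.329],[.586,.1386,.2621]),([.26,.302,2.116,-.806,.163,2.541],[.5927,.1322,.1836]),([.754,.718,.088,-.441,1.76,-1.013],[.7532,.5455,.7775])]
Rr=Ro.from_euler
def fk(q,P):
    h,L1,L2,L3,a=P
    A=Rr('z',q[0])*Rr('y',q[1]); p=Rr('z',q[0]).apply([a,0,h])+A.apply([0,0,L1]); B=A*Rr('y',q[2]); p=p+B.apply([0,0,L2])
    W=B*Rr('z',q[3])*Rr('y',q[4])*Rr('z',q[5]); return p+W.apply([0,0,L3]),W
f=lambda P:np.concatenate([fk(q,P)[0]-p for q,p in D])
S=least_squares(f,[.35,.4,.35,.25,0]);P=S.x
if __name__=='__main__':
    print(P.round(4),abs(S.fun).max()); q=D[5][0]; W=fk(q,P)[1].as_matrix(); print(W.round(3))
E
python3 k.py
```

```text
[ 0.1339  0.6756  0.4966  0.2857 -0.0458] 0.07590353009390916
[[-0.043  0.77   0.637]
 [ 0.999  0.038  0.022]
 [-0.007  0.637 -0.771]]
```

```bash
python3 - <<'E'
s=open('k.py').read()
s=s.replace("h,L1,L2,L3,a=P","h,L1,L2,L3,a,e,d,g=P").replace("B.apply([0,0,L2])","B.apply([e,d,L2])").replace("Rr('y',q[4])*Rr('z',q[5]); return p+W","Rr('y',q[4])*Rr('z',q[5]); p=p+(B*Rr('z',q[3])*Rr('y',q[4])).apply([g,0,0]); return p+W").replace("[.35,.4,.35,.25,0]","[.35,.4,.35,.25,0,0,0,0]")
open('k.py','w').write(s)
E
python3 k.py
```

```text
[3.127e-01 5.629e-01 4.849e-01 3.096e-01 1.000e-04 7.760e-02 1.190e-02
 1.000e-04] 0.0003422237494186825
[[-0.043  0.77   0.637]
 [ 0.999  0.038  0.022]
 [-0.007  0.637 -0.771]]
```

```bash
cat >> k.py <<'E'
lo=np.array([-3,-.9,.09,-1.31,.11,-2.54]);hi=np.array([3,2.11,2.58,4.45,2.69,2.54])
C=np.array([[0,-1,0],[1,0,0],[0,0,1.]])  # model->tool: x=col1, y=-col0
def tool(q):
    p,W=fk(q,P);return p,W.as_matrix()@C
def ik(p,R,q0,w=1.0):
    def r(q):
        a,W=tool(q);return np.concatenate([a-p,w*Ro.from_matrix(R.T@W).as_rotvec()])
    s=least_squares(r,np.clip(q0,lo+1e-6,hi-1e-6),bounds=(lo,hi),xtol=1e-12,ftol=1e-12);return s.x,np.abs(s.fun).max()
Rg=Ro.from_quat(np.roll([-0.004,.941,.022,.338],-1)).as_matrix()
E
python3 - <<'E'
from k import *
print(tool(D[5][0])[1].round(3),Rg.round(3))
rng=np.random.default_rng(0)
for tgt in([.584,.139,.110],[.584,.139,.20],[.584,.139,.26],[.45,.139,.26],[.43,-.1,.26],[.47,-.30,.245],[.42,-.3,.2]):
  sol=set()
  for i in range(60):
    q,e=ik(np.array(tgt),Rg,rng.uniform([-1,0,1.2,-1.3,.11,-2.5],[1,1.5,2.58,4.4,1.5,2.5]))
    if e<1e-4: sol.add(tuple(q.round(2)))
  print(tgt,sol)
E
```

```text
[[ 0.77   0.043  0.637]
 [ 0.038 -0.999  0.022]
 [ 0.637  0.007 -0.771]] [[ 0.771  0.044  0.636]
 [ 0.039 -0.999  0.022]
 [ 0.636  0.007 -0.772]]
[0.584, 0.139, 0.11] {(np.float64(0.3), np.float64(0.47), np.float64(2.19), np.float64(3.86), np.float64(0.25), np.float64(-2.08))}
[0.584, 0.139, 0.2] set()
[0.584, 0.139, 0.26] {(np.float64(0.3), np.float64(0.15), np.float64(2.11), np.float64(-0.69), np.float64(0.26), np.float64(2.44))}
[0.45, 0.139, 0.26] set()
[0.43, -0.1, 0.26] {(np.float64(-0.48), np.float64(-0.11), np.float64(2.39), np.float64(0.94), np.float64(0.4), np.float64(0.25))}
[0.47, -0.3, 0.245] {(np.float64(-0.87), np.float64(0.18), np.float64(2.12), np.float64(1.02), np.float64(0.63), np.float64(-0.14))}
[0.42, -0.3, 0.2] {(np.float64(-0.97), np.float64(0.23), np.float64(2.22), np.float64(1.16), np.float64(0.63), np.float64(-0.4))}
```

```bash
python3 - <<'E'
from k import *
q0=np.array([.3,.47,2.19,3.86,.25,-2.08])
def chk(x,y,z,q,dt=0):
  R=Rg@Ro.from_euler('y',-dt).as_matrix()   # dt>0: more tilt
  return ik(np.array([x,y,z]),R,q)
for dt in(0,.05,.1):
  q=q0
  for z in(.11,.13,.15,.165,.18):
    q,e=chk(.584,.139,z,q,dt); print('dt',dt,z,q.round(2),'%.4f'%e)
print('traverse')
for z in(.135,.15,.165):
  q=np.array([-.9,.3,2.2,1.3,.5,-.5])
  for x,y in((.45,-.3),(.45,-.2),(.45,-.1),(.45,-.05),(.45,0),(.45,.03),(.45,.06),(.45,.1),(.45,.139),(.5,.139),(.584,.139)):
    q,e=chk(x,y,z,q); print(z,x,y,q.round(2),'%.4f'%e)
E
```

```text
dt 0 0.11 [ 0.3   0.47  2.19  3.86  0.25 -2.08] 0.0000
dt 0 0.13 [ 0.3   0.42  2.19  4.02  0.22 -2.24] 0.0000
dt 0 0.15 [ 0.3   0.38  2.18  4.23  0.19 -2.46] 0.0000
dt 0 0.165 [ 0.3   0.35  2.18  4.31  0.18 -2.54] 0.0051
dt 0 0.18 [ 0.29  0.34  2.19  4.3   0.17 -2.54] 0.0142
dt 0.05 0.11 [ 0.29  0.46  2.17  4.11  0.19 -2.34] 0.0000
dt 0.05 0.13 [ 0.29  0.42  2.17  4.31  0.16 -2.54] 0.0024
dt 0.05 0.15 [ 0.28  0.39  2.18  4.3   0.16 -2.54] 0.0140
dt 0.05 0.165 [ 0.28  0.38  2.19  4.3   0.15 -2.54] 0.0229
dt 0.05 0.18 [ 0.27  0.36  2.19  4.29  0.15 -2.54] 0.0320
dt 0.1 0.11 [ 0.28  0.46  2.16  4.31  0.15 -2.54] 0.0088
dt 0.1 0.13 [ 0.27  0.44  2.17  4.3   0.14 -2.54] 0.0200
dt 0.1 0.15 [ 0.26  0.42  2.18  4.29  0.13 -2.54] 0.0316
dt 0.1 0.165 [ 0.26  0.4   2.19  4.29  0.13 -2.54] 0.0405
dt 0.1 0.18 [ 0.25  0.38  2.2   4.28  0.12 -2.54] 0.0495
traverse
0.135 0.45 -0.3 [-0.91  0.4   2.21  1.44  0.55 -0.67] 0.0000
0.135 0.45 -0.2 [-0.72  0.34  2.36  1.75  0.46 -0.84] 0.0000
0.135 0.45 -0.1 [-0.44  0.29  2.46  2.23  0.38 -1.09] 0.0000
0.135 0.45 -0.05 [-0.27  0.28  2.49  2.56  0.35 -1.26] 
[... 1063 characters left out ...]
.18  4.23  0.19 -2.46] 0.0000
0.165 0.45 -0.3 [-0.91  0.33  2.2   1.31  0.56 -0.52] 0.0000
0.165 0.45 -0.2 [-0.72  0.25  2.34  1.55  0.45 -0.62] 0.0000
0.165 0.45 -0.1 [-0.44  0.19  2.44  1.96  0.32 -0.8 ] 0.0000
0.165 0.45 -0.05 [-0.27  0.17  2.47  2.29  0.26 -0.99] 0.0000
0.165 0.45 0 [-0.07  0.16  2.49  2.8   0.21 -1.33] 0.0000
0.165 0.45 0.03 [ 0.04  0.17  2.48  3.17  0.2  -1.6 ] 0.0000
0.165 0.45 0.06 [ 0.16  0.17  2.47  3.54  0.21 -1.88] 0.0000
0.165 0.45 0.1 [ 0.31  0.18  2.45  3.95  0.24 -2.16] 0.0000
0.165 0.45 0.139 [ 0.44  0.2   2.42  4.24  0.29 -2.34] 0.0000
0.165 0.5 0.139 [ 0.37  0.25  2.33  4.25  0.24 -2.41] 0.0000
0.165 0.584 0.139 [ 0.3   0.35  2.18  4.31  0.18 -2.54] 0.0051
```

```bash
python3 - <<'E'
from k import *
from h import *
ct=optics.camera_info('top')
for u,v in((148,396),(315,380),(312,341),(147,357)): print('decoy',onz(ct,u/1.5625,v/1.5625,.09).round(3))
print('bowl',onz(ct,386/1.5625,348/1.5625,.048).round(3),'jar',onz(ct,478/1.5625,375/1.5625,.062).round(3))
o,R=st(); q=o['joints']; print(tool(q)[0]-o['tool_pos'])
pts=[(.56,.12,.25),(.45,.05,.30),(.43,-.05,.30),(.43,-.12,.28),(.44,-.2,.24),(.45,-.24,.2),(.45,-.24,.165),(.45,-.1,.165),(.45,-.05,.165),(.45,0,.165),(.45,.03,.165),(.45,.06,.165),(.45,.1,.165),(.45,.139,.165),(.5,.139,.165),(.55,.139,.165),(.584,.139,.165),(.584,.139,.14),(.584,.139,.105)]
for R_,n in((R,'R now'),(Rg,'Rg')):
  q=o['joints'].copy(); a=o['tool_pos']; m=[]
  for b in pts:
    b=np.array(b);k=max(1,int(np.linalg.norm(b-a)/.02)); E=0;J=0
    for i in range(1,k+1):
      q2,e=ik(a+(b-a)*i/k,R_,q); E=max(E,e);J=max(J,np.abs(q2-q).max()); q=q2
    a=b; print(n,b,q.round(2),'err %.4f'%E,'maxstep/2cm %.2f'%J)
E
```

```text
decoy [0.299 0.398 0.09 ]
decoy [0.329 0.119 0.09 ]
decoy [0.395 0.126 0.09 ]
decoy [0.364 0.403 0.09 ]
bowl [0.386 0.    0.048] jar [ 0.341 -0.16   0.062]
t 28.05 j [ 0.26   0.3    2.115 -0.806  0.164  2.541] p [0.593  0.1327 0.1846] F [-0.   0.3 -2.9] w 0.0359
x [0.812 0.042 0.583] y [ 0.053 -0.999 -0.003] z [ 0.582  0.033 -0.813]
[-5.51487404e-05 -4.17785695e-05 -8.48917909e-06]
R now [0.56 0.12 0.25] [ 0.25  0.13  2.14 -0.41  0.29  2.12] err 0.0000 maxstep/2cm 0.18
R now [0.45 0.05 0.3 ] [ 0.1  -0.19  2.29 -0.06  0.42  1.67] err 0.0000 maxstep/2cm 0.08
R now [ 0.43 -0.05  0.3 ] [-0.28 -0.22  2.32  0.43  0.49  0.91] err 0.0000 maxstep/2cm 0.16
R now [ 0.43 -0.12  0.28] [-0.52 -0.13  2.31  0.68  0.53  0.47] err 0.0000 maxstep/2cm 0.16
R now [ 0.44 -0.2   0.24] [-0.72  0.05  2.26  0.9   0.55  0.08] err 0.0000 maxstep/2cm 0.11
R now [ 0.45 -0.24  0.2 ] [-0.78  0.19  2.23  1.05  0.52 -0.15] err 0.0000 maxstep/2cm 0.12
R now [ 0.45  -0.24   0.165] [-0.78  0.27  2.25  1.22  0.48 -0.34] err 0.0000 maxstep/2cm 0.19
R now [ 0.45  -0.1    0.165] [-0.43  0.17  2.4   1.56  0.28 -0.39] err 0.0
[... 2029 characters left out ...]
.06  0.165] [ 0.16  0.17  2.47  3.54  0.21 -1.88] err 0.0000 maxstep/2cm 0.37
Rg [0.45  0.1   0.165] [ 0.31  0.18  2.45  3.95  0.24 -2.16] err 0.0000 maxstep/2cm 0.22
Rg [0.45  0.139 0.165] [ 0.44  0.2   2.42  4.24  0.29 -2.34] err 0.0000 maxstep/2cm 0.29
Rg [0.5   0.139 0.165] [ 0.37  0.25  2.33  4.25  0.24 -2.41] err 0.0000 maxstep/2cm 0.04
Rg [0.55  0.139 0.165] [ 0.33  0.31  2.24  4.33  0.2  -2.53] err 0.0000 maxstep/2cm 0.07
Rg [0.584 0.139 0.165] [ 0.3   0.35  2.18  4.31  0.18 -2.54] err 0.0051 maxstep/2cm 0.06
Rg [0.584 0.139 0.14 ] [ 0.3   0.4   2.19  4.11  0.2  -2.34] err 0.0000 maxstep/2cm 0.20
Rg [0.584 0.139 0.105] [ 0.3   0.48  2.2   3.83  0.26 -2.05] err 0.0000 maxstep/2cm 0.29
```

Call:
{"api": "carry_out", "payload": {
  "rows": [
    [0.025,0,-0.035,0],
    [0.057,0,-0.08,0],
    [0.092,0,-0.128,0],
    [0.127,0,-0.177,0],
    [0.162,0,-0.226,0]
  ]
}}

```text
t: 28.68
tool_pos: [0.5919, 0.1323, 0.4654]
eef_rot: [-0.01, 0.952, 0.025, 0.306]
contact_force: [1.1, 0.6, -3.1]
width: 0.0356
```

Call:
{"api": "carry_out", "payload": {
  "rows": [
    [0.035,0,-0.049,0],
    [0.07,0,-0.098,0],
    [0.115,0.025,-0.102,0],
    [0.16,0.05,-0.106,0],
    [0.205,0.075,-0.11,0]
  ]
}}

```text
t: 29.3
tool_pos: [0.6995, 0.0618, 0.6729]
eef_rot: [-0.01, 0.952, 0.026, 0.306]
contact_force: [1.1, 0.6, -1.8]
width: 0.0361
```

```bash
python3 - <<'E'
from h import *
o,R=st(); print(go([.87,-.08,.75],R,o['tool_pos']),'push',(R.T@[.8,-.08,.55]).round(2))
E
```

```text
t 29.3 j [ 0.075  0.059  1.252 -0.01   1.208  1.593] p [0.6995 0.0618 0.6729] F [ 1.1  0.6 -1.8] w 0.0361
x [0.811 0.043 0.583] y [ 0.055 -0.998 -0.003] z [ 0.582  0.034 -0.812]
[0.1772 0.1508 0.0317] push [0.97 0.12 0.02]
```

Call:
{"api": "carry_out", "payload": {
  "rows": [
    [2,0.9,0.1,0],
    [2,0.9,0.1,0],
    [2,0.9,0.1,0],
    [2,0.9,0.1,0],
    [2,0.9,0.1,0]
  ]
}}

```text
t: 29.92
tool_pos: [0.9179, -0.0435, 0.8051]
eef_rot: [-0.009, 0.949, 0.025, 0.314]
contact_force: [0.8, -0.2, -0.4]
width: 0.0355
```

Call:
{"api": "carry_out", "payload": {
  "rows": [
    [2,0.25,0,0],
    [2,0.25,0,0],
    [2,0.25,0,0],
    [2,0.25,0,0],
    [2,0.25,0,0]
  ]
}}

```text
t: 30.55
tool_pos: [0.9573, -0.0519, 0.7893]
eef_rot: [-0.007, 0.941, 0.024, 0.338]
contact_force: [0.3, 0.1, -1.9]
width: 0.0359
```

```bash
python3 - <<'E'
from h import *
o,R=st(); print('tilt',np.degrees(np.arccos(-R[2,2])),'push',(R.T@[.8,-.08,.55]).round(2))
E
```

```text
t 30.55 j [-0.096  0.703  0.087  0.092  1.667  1.465] p [ 0.9573 -0.0519  0.7893] F [ 0.3  0.1 -1.9] w 0.0359
x [0.771 0.041 0.636] y [ 0.051 -0.999  0.002] z [ 0.635  0.03  -0.772]
tilt 39.48065953475819 push [0.96 0.12 0.08]
```

```bash
python3 - <<'E'
from k import *
from h import *
o,R=st()
pts=[(.42,-.2,.62),(.44,-.2,.3),(.44,-.2,.16),(.45,-.1,.15),(.45,0,.15),(.45,.03,.15),(.45,.06,.15),(.45,.1,.155),(.45,.139,.163),(.5,.139,.163),(.55,.139,.163),(.584,.139,.163),(.584,.139,.14),(.584,.139,.105)]
q=o['joints'].copy(); a=o['tool_pos']
for b in pts:
    b=np.array(b);k=max(1,int(np.linalg.norm(b-a)/.02)); E=0;J=0
    for i in range(1,k+1):
      q2,e=ik(a+(b-a)*i/k,R,q); E=max(E,e);J=max(J,np.abs(q2-q).max()); q=q2
    print(b,q.round(2),'err %.4f'%E,'step/2cm %.2f'%J,'tool shift',(R.T@(b-a)).round(3)); a=b
E
```

```text
t 30.55 j [-0.096  0.703  0.087  0.092  1.667  1.465] p [ 0.9573 -0.0519  0.7893] F [ 0.3  0.1 -1.9] w 0.0359
x [0.771 0.041 0.636] y [ 0.051 -0.999  0.002] z [ 0.635  0.03  -0.772]
[ 0.42 -0.2   0.62] [-0.79 -0.33  1.72  0.51  1.29  0.7 ] err 0.0000 step/2cm 0.19 tool shift [-0.528  0.12  -0.215]
[ 0.44 -0.2   0.3 ] [-0.75 -0.07  2.23  0.86  0.64  0.15] err 0.0000 step/2cm 0.07 tool shift [-0.188  0.     0.26 ]
[ 0.44 -0.2   0.16] [-0.75  0.26  2.36  1.56  0.47 -0.66] err 0.0000 step/2cm 0.17 tool shift [-0.089 -0.     0.108]
[ 0.45 -0.1   0.15] [-0.45  0.24  2.45  2.07  0.35 -0.93] err 0.0000 step/2cm 0.13 tool shift [ 0.005 -0.099  0.017]
[0.45 0.   0.15] [-0.08  0.22  2.49  2.82  0.27 -1.37] err 0.0000 step/2cm 0.18 tool shift [ 0.004 -0.1    0.003]
[0.45 0.03 0.15] [ 0.03  0.22  2.49  3.11  0.26 -1.55] err 0.0000 step/2cm 0.29 tool shift [ 0.001 -0.03   0.001]
[0.45 0.06 0.15] [ 0.15  0.22  2.48  3.4   0.26 -1.74] err 0.0000 step/2cm 0.29 tool shift [ 0.001 -0.03   0.001]
[0.45  0.1   0.155] [ 0.3   0.22  2.46  3.8   0.26 -2.02] err 0.0000 step/2cm 0.20 tool shift [ 0.005 -0.04  -0.003]
[0.45  0.139 0.163] [ 0.43  0.21  2.43  4.18  0.28 -2.29] err 0.0000 step/2cm 0.38 tool shift [ 0.007 -0.039 -0.005]
[0.5   0.139 0.163] [ 0.37  0.26  2.34  4.19  0.23 -2.36] err 0.0000 step/2cm 0.05 tool shift [0.039 0.003 0.032]
[0.55  0.139 0.163] [ 0.32  0.31  2.24  4.26  0.19 -2.48] err 0.0000 step/2cm 0.07 tool shift [0.039 0.003 0.032]
[0.584 0.139 0.163] [ 0.29  0.35  2.18  4.3   0.17 -2.54] err 0.0026 step/2cm 0.06 tool shift [0.026 0.002 0.022]
[0.584 0.139 0.14 ] [ 0.29  0.4   2.19  4.07  0.19 -2.3 ] err 0.0000 step/2cm 0.24 tool shift [-0.015 -0.     0.018]
[0.584 0.139 0.105] [ 0.29  0.48  2.2   3.79  0.26 -2.02] err 0.0000 step/2cm 0.29 tool shift [-0.022 -0.     0.027]
```

Call:
{"api": "carry_out", "payload": {
  "rows": [
    [-0.04,0.009,-0.017,0],
    [-0.09,0.02,-0.037,0],
    [-0.14,0.032,-0.057,0],
    [-0.19,0.043,-0.077,0],
    [-0.24,0.055,-0.098,0]
  ]
}}

```text
t: 31.18
tool_pos: [0.7104, -0.1198, 0.7116]
eef_rot: [-0.007, 0.941, 0.024, 0.337]
contact_force: [0.1, -0.8, -1.7]
width: 0.036
```

Call:
{"api": "carry_out", "payload": {
  "rows": [
    [-0.05,0.012,-0.02,0],
    [-0.1,0.023,-0.041,0],
    [-0.15,0.034,-0.061,0],
    [-0.2,0.045,-0.081,0],
    [-0.25,0.057,-0.102,0]
  ]
}}

```text
t: 31.8
tool_pos: [0.4565, -0.1893, 0.6319]
eef_rot: [-0.007, 0.941, 0.025, 0.337]
contact_force: [-0.6, -1.1, -1.8]
width: 0.0361
```

Call:
{"api": "carry_out", "payload": {
  "rows": [
    [-0.04,0.008,-0.016,0],
    [-0.065,0.008,0.02,0],
    [-0.1,0.008,0.067,0],
    [-0.135,0.008,0.115,0],
    [-0.165,0.008,0.157,0]
  ]
}}

```text
t: 32.42
tool_pos: [0.4304, -0.1994, 0.4044]
eef_rot: [-0.006, 0.941, 0.024, 0.337]
contact_force: [0.6, -0.4, -1.6]
width: 0.0358
```

```bash
python3 - <<'E'
from h import *
o,R=st(); print(go([.44,-.2,.3],R,o['tool_pos']),go([.44,-.2,.16],R,o['tool_pos']))
E
```

```text
t 32.42 j [-0.765 -0.228  2.099  0.646  0.868  0.429] p [ 0.4304 -0.1994  0.4044] F [ 0.6 -0.4 -1.6] w 0.0358
x [0.772 0.041 0.635] y [ 0.05  -0.999  0.004] z [ 0.634  0.028 -0.773]
[-0.0589  0.0006  0.0868] [-0.1477  0.      0.195 ]
```

Call:
{"api": "carry_out", "payload": {
  "rows": [
    [-0.035,0,0.046,0],
    [-0.07,0,0.092,0],
    [-0.1,0,0.132,0],
    [-0.126,0,0.166,0],
    [-0.148,0,0.195,0]
  ]
}}

```text
t: 33.05
tool_pos: [0.4403, -0.2003, 0.1602]
eef_rot: [-0.006, 0.941, 0.024, 0.337]
contact_force: [1.7, -1.0, -1.8]
width: 0.0361
```

Call:
{"api": "carry_out", "payload": {
  "rows": [
    [0.001,-0.02,0.003,0],
    [0.002,-0.045,0.007,0],
    [0.004,-0.07,0.011,0],
    [0.005,-0.095,0.014,0],
    [0.006,-0.12,0.017,0]
  ]
}}

```text
t: 33.67
tool_pos: [0.4502, -0.079, 0.1522]
eef_rot: [-0.006, 0.941, 0.024, 0.337]
contact_force: [0.6, -0.3, -2.2]
width: 0.036
```

Call:
{"api": "carry_out", "payload": {
  "rows": [
    [0,-0.02,0,0],
    [0.001,-0.04,0.001,0],
    [0.002,-0.06,0.001,0],
    [0.003,-0.078,0.002,0],
    [0.004,-0.095,0.003,0]
  ]
}}

```text
t: 34.3
tool_pos: [0.4503, 0.0166, 0.1522]
eef_rot: [-0.007, 0.941, 0.024, 0.337]
contact_force: [0.8, -0.4, -2.3]
width: 0.0355
```

```bash
python3 - <<'E'
from h import *
o,R=st(); print(go([.45,.06,.15],R,o['tool_pos']),go([.45,.1,.155],R,o['tool_pos']),go([.45,.139,.163],R,o['tool_pos']))
E
```

```text
t 34.3 j [-0.018  0.21   2.492  2.973  0.25  -1.462] p [0.4503 0.0166 0.1522] F [ 0.8 -0.4 -2.3] w 0.0355
x [0.772 0.04  0.635] y [ 0.05  -0.999  0.002] z [ 0.634  0.03  -0.773]
[ 0.0001 -0.0433  0.0028] [ 0.0049 -0.0833  0.0001] [ 0.0115 -0.1222 -0.0049]
```

Call:
{"api": "carry_out", "payload": {
  "rows": [
    [0,-0.018,0.001,0],
    [0.001,-0.036,0.001,0],
    [0.002,-0.054,0.001,0],
    [0.004,-0.07,0,0],
    [0.006,-0.086,-0.001,0]
  ]
}}

```text
t: 34.92
tool_pos: [0.4499, 0.1033, 0.1567]
eef_rot: [-0.008, 0.941, 0.024, 0.337]
contact_force: [0.4, -1.5, -1.9]
width: 0.0356
```

Call:
{"api": "carry_out", "payload": {
  "rows": [
    [0.003,-0.013,-0.002,0],
    [0.006,-0.026,-0.004,0],
    [0.008,-0.036,-0.006,0],
    [0.008,-0.036,-0.006,0]
  ]
}}

```text
t: 35.42
tool_pos: [0.4507, 0.1395, 0.1665]
eef_rot: [-0.009, 0.941, 0.024, 0.338]
contact_force: [1.1, -0.4, -2.6]
width: 0.036
```

```bash
python3 - <<'E'
from h import *
o,R=st(); print(go([.55,.139,.166],R,o['tool_pos']),go([.583,.139,.166],R,o['tool_pos']))
E
```

```text
t 35.42 j [ 0.429  0.197  2.422  4.214  0.27  -2.331] p [0.4507 0.1395 0.1665] F [ 1.1 -0.4 -2.6] w 0.036
x [0.771 0.04  0.636] y [ 0.052 -0.999  0.   ] z [ 0.635  0.033 -0.772]
[0.0762 0.0056 0.0634] [0.1016 0.0073 0.0844]
```

Call:
{"api": "carry_out", "payload": {
  "rows": [
    [0.02,0.001,0.016,0],
    [0.045,0.003,0.037,0],
    [0.07,0.005,0.058,0],
    [0.09,0.007,0.075,0],
    [0.1,0.007,0.083,0]
  ]
}}

```text
t: 36.05
tool_pos: [0.581, 0.1364, 0.1627]
eef_rot: [-0.009, 0.94, 0.024, 0.339]
contact_force: [0.6, 0.1, -3.0]
width: 0.0359
```

Call:
{"api": "carry_out", "payload": {
  "rows": [
    [0,0,0,0]
  ]
}}

```text
t: 36.17
tool_pos: [0.5797, 0.1366, 0.1622]
eef_rot: [-0.008, 0.941, 0.024, 0.338]
contact_force: [-0.1, 0.8, -2.4]
width: 0.0361
```

```bash
python3 - <<'E'
from h import *
o,R=st(); np.save('R8.npy',R)
s=snap('side','s8.png')[:,:,::-1];c=optics.camera_info('wrist');np.save('c8.npy',c);w=snap('wrist','w8.png')[:,:,::-1]
M=np.zeros((600,800,3),np.uint8)
M[:480,:400]=cv2.resize(s[200:296,130:210],(400,480),interpolation=cv2.INTER_NEAREST); M[:500,400:]=cv2.resize(w[60:310,160:360],(400,500),interpolation=cv2.INTER_CUBIC)
cv2.imwrite('pics/m8.png',M)
cs=optics.camera_info('side');Rt=Ro.from_euler('z',.045).as_matrix();O=o['tool_pos']+[-.002,0,-.0784]
cc=lambda P:((proj(cs,P)+.5-[130,200])*5).round(0)
f=lambda z,wx,wy:[cc(O+Rt@[a*wx/2,b*wy/2,z]) for a,b in((-1,-1),(-1,1),(1,1),(1,-1))]
print('block bottom',f(.012,.036,.06),'block top',f(.05,.036,.06),'nose bottom',f(0,.026,.046))
C=np.array([.5806,.203,0]);Rc=Ro.from_euler('z',.04).as_matrix()
print('bay rim inner',[cc(C+Rc@[a*.022,-.064+b*.034,.078]) for a,b in((-1,-1),(-1,1),(1,1),(1,-1))])
E
```

```text
t 36.17 j [ 0.29   0.342  2.19   4.301  0.166 -2.54 ] p [0.5797 0.1366 0.1622] F [-0.1  0.8 -2.4] w 0.0361
x [0.77  0.04  0.637] y [ 0.051 -0.999  0.   ] z [ 0.636  0.032 -0.771]
block bottom [array([357., 196.]), array([281., 267.]), array([220., 241.]), array([297., 172.])] block top [array([352., 134.]), array([274., 204.]), array([212., 179.]), array([291., 110.])] nose bottom [array([341., 219.]), array([283., 274.]), array([240., 256.]), array([298., 202.])]
bay rim inner [array([359., 221.]), array([273., 303.]), array([199., 270.]), array([287., 192.])]
```

View pics/m8.png

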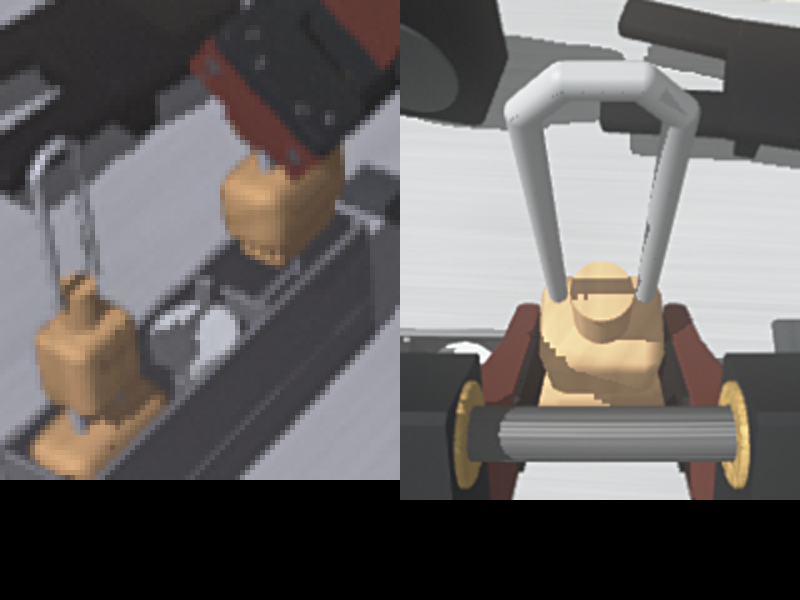

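Call:
{"api": "carry_out", "payload": {
  "rows": [
    [-0.0023,-0.0012,0.005,0],
    [-0.0046,-0.0023,0.0105,0],
    [-0.0046,-0.0023,0.0105,0]
  ]
}}

```text
t: 36.65
tool_pos: [0.5816, 0.1396, 0.151]
eef_rot: [-0.009, 0.941, 0.025, 0.338]
contact_force: [-0.3, -0.1, -1.5]
width: 0.0359
```

```bash
python3 - <<'E'
from h import *
o,R=st(); print(go([.583,.139,.15],R,o['tool_pos']),'then down .03',(R.T@[0,0,-.03]).round(4))
E
```

```text
t 36.65 j [ 0.295  0.37   2.189  4.179  0.179 -2.412] p [0.5816 0.1396 0.151 ] F [-0.3 -0.1 -1.5] w 0.0359
x [0.771 0.041 0.636] y [ 0.052 -0.999  0.001] z [ 0.635  0.033 -0.772]
[0.0004 0.0007 0.0016] then down .03 [-0.0191 -0.      0.0231]
```

Call:
{"api": "carry_out", "payload": {
  "rows": [
    [-0.003,0.0005,0.0055,0],
    [-0.007,0.0005,0.01,0],
    [-0.011,0.0005,0.0145,0],
    [-0.015,0.0005,0.019,0],
    [-0.0185,0.0005,0.0235,0]
  ]
}}

```text
t: 37.28
tool_pos: [0.5829, 0.1391, 0.1216]
eef_rot: [-0.009, 0.941, 0.024, 0.338]
contact_force: [0.3, 0.6, -2.1]
width: 0.0358
```

```bash
python3 - <<'E'
from h import *
o,R=st(); print(go([.5825,.139,.121],R,o['tool_pos']),'down .01',(R.T@[0,0,-.01]).round(4))
E
```

```text
t 37.27 j [ 0.293  0.439  2.196  3.88   0.229 -2.109] p [0.5829 0.1391 0.1216] F [ 0.3  0.6 -2.1] w 0.0358
x [0.77  0.04  0.637] y [ 0.052 -0.999  0.   ] z [ 0.636  0.033 -0.771]
[-0.0007  0.      0.0002] down .01 [-0.0064 -0.      0.0077]
```

Call:
{"api": "carry_out", "payload": {
  "rows": [
    [-0.0018,0,0.0022,0],
    [-0.0036,0,0.0043,0],
    [-0.0054,0,0.0065,0],
    [-0.0068,0,0.0082,0],
    [-0.0068,0,0.0082,0]
  ]
}}

```text
t: 37.9
tool_pos: [0.5834, 0.139, 0.1107]
eef_rot: [-0.009, 0.941, 0.024, 0.338]
contact_force: [-0.0, 0.4, -2.4]
width: 0.0356
```

Call:
{"api": "carry_out", "payload": {
  "rows": [
    [-0.0006,0,0.0008,0],
    [-0.0013,0,0.0015,0],
    [-0.0013,0,0.0015,0]
  ]
}}

```text
t: 38.28
tool_pos: [0.5834, 0.139, 0.1088]
eef_rot: [-0.009, 0.941, 0.024, 0.338]
contact_force: [0.8, 0.4, -2.1]
width: 0.0361
```

Call:
{"api": "carry_out", "payload": {
  "rows": [
    [-0.0006,0,0.0008,0],
    [-0.0013,0,0.0015,0]
  ]
}}

```text
t: 38.52
tool_pos: [0.5847, 0.1391, 0.1087]
eef_rot: [-0.009, 0.94, 0.024, 0.341]
contact_force: [-6.0, -0.9, 15.9]
width: 0.036
```

Call:
{"api": "carry_out", "payload": {
  "rows": [
    [-0.0006,0,0.0008,0],
    [-0.0006,0,0.0008,0]
  ]
}}

```text
t: 38.78
tool_pos: [0.5855, 0.1391, 0.1086]
eef_rot: [-0.009, 0.939, 0.024, 0.342]
contact_force: [-5.4, -0.9, 14.5]
width: 0.0354
```

Call:
{"api": "carry_out", "payload": {
  "rows": [
    [-0.0006,0,0.0008,0],
    [-0.0006,0,0.0008,0]
  ]
}}

```text
t: 39.02
tool_pos: [0.5863, 0.1392, 0.1084]
eef_rot: [-0.009, 0.939, 0.024, 0.343]
contact_force: [-4.9, -1.1, 18.3]
width: 0.0356
```

Call:
{"api": "carry_out", "payload": {
  "rows": [
    [0.0008,0,-0.001,0],
    [0.0014,0,-0.0018,0],
    [0.0014,0,-0.0018,0]
  ]
}}

```text
t: 39.4
tool_pos: [0.5848, 0.1391, 0.1084]
eef_rot: [-0.009, 0.94, 0.024, 0.34]
contact_force: [0.9, 0.2, 7.4]
width: 0.0361
```

Call:
{"api": "carry_out", "payload": {
  "rows": [
    [0,0,0,0],
    [0,0,0,0]
  ],
  "hand": 0.034,
  "newtons": 4
}}

```text
t: 39.65
tool_pos: [0.5835, 0.1391, 0.1074]
eef_rot: [-0.009, 0.941, 0.024, 0.339]
contact_force: [-0.8, 0.6, 6.7]
width: 0.0359
```

Call:
{"api": "carry_out", "payload": {
  "rows": [
    [0,0,0,0],
    [0,0,0,0],
    [0,0,0,0],
    [0,0,0,0]
  ],
  "hand": 0.065
}}

```text
t: 40.15
tool_pos: [0.5833, 0.1389, 0.107]
eef_rot: [-0.009, 0.941, 0.024, 0.338]
contact_force: [0.3, 0.2, -0.4]
width: 0.0649
```

```bash
python3 - <<'E'
from h import *
o,R=st(); print('back',(R.T@[-.1,-.005,.02]).round(4))
E
```

```text
t 40.15 j [ 0.293  0.474  2.199  3.785  0.257 -2.011] p [0.5833 0.1389 0.107 ] F [ 0.3  0.2 -0.4] w 0.0649
x [0.77  0.04  0.637] y [ 0.051 -0.999  0.   ] z [ 0.636  0.032 -0.771]
back [-0.0645 -0.0001 -0.0792]
```

Call:
{"api": "carry_out", "payload": {
  "rows": [
    [-0.01,0,-0.013,0],
    [-0.027,0,-0.033,0],
    [-0.046,0,-0.057,0],
    [-0.0645,0,-0.079,0],
    [-0.085,0,-0.104,0]
  ]
}}

```text
t: 40.78
tool_pos: [0.4499, 0.1318, 0.1334]
eef_rot: [-0.009, 0.941, 0.024, 0.338]
contact_force: [0.4, 0.1, -0.5]
width: 0.0646
```

```bash
python3 - <<'E'
from h import *
o,R=st()
s=snap('side','s9.png')[:,:,::-1];w=snap('wrist','w9.png')[:,:,::-1];t=snap('top','t9.png')[:,:,::-1]
M=np.zeros((600,800,3),np.uint8)
M[:300,:400]=s[20:320,100:500]; M[:300,400:]=cv2.resize(w,(400,300),interpolation=cv2.INTER_AREA)
M[300:,:400]=cv2.resize(s[190:310,120:200],(400,600))[100:400]; M[300:,400:]=cv2.resize(t[90:180,110:250],(400,300))
cv2.imwrite('pics/m9.png',M)
E
```

```text
t 40.77 j [ 0.406  0.302  2.449  3.85   0.348 -1.971] p [0.4499 0.1318 0.1334] F [ 0.4  0.1 -0.5] w 0.0646
x [0.77  0.039 0.637] y [ 0.051 -0.999  0.   ] z [ 0.636  0.032 -0.771]
```

View pics/m9.png

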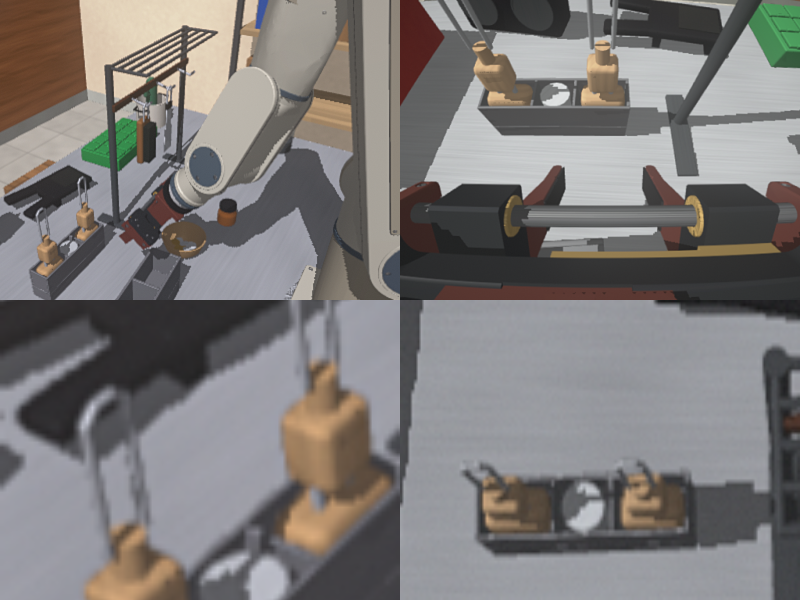

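Final view: the tree stands upright in its bay, in the wrist panel at (602,75), level with its mate at (500,75). The brush is still hanging and the gripper is clear. Handing in.

```bash
python3 -c "
from plant import bot
print(bot.get_obs()['contact_force'],bot.sign_off())"
```

```text
the job is handed in; nothing more can be done
[ 0.52052692  0.52968449 -0.58099352] None
```

The cedar shoe tree now stands upright, loop end up, in the empty large bay of the caddy that holds its mate. I handed the job in at about 41 s.

- **Taking it down:** I gripped the heel block with the tool tilted about 39°, lifted it about 21 mm off the hook and backed it straight out. The wrist force then read only about the tree's weight (1.9 N).
- **First try at the bay:** I stopped above the rim because joints 5 and 6 had reached their limits and the tilt had slipped to about 35°. I restored the tilt by pushing against full reach, then came in low in another wrist configuration.
- **Setting it down:** It touched the floor at TCP height 0.109 m against 0.108 m expected. I went about 3 mm further than needed, so the contact force rose to about 18 N. I eased it to 7 N before letting go and backing out.
- **Last checks:** The pictures show the tree upright next to its mate, with the tin, bowl and jar where they were. The brush still hangs. The horn was too small to make out in the last picture, though nothing touched it that I saw. The gripper was about 13 cm clear with no contact force.
- **Disagreements:** The side camera's caddy corners were 3–6 mm off the other views, so I used an average. Caddy yaw readings ranged from 0.03 to 0.057 rad, and I used 0.04.

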